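# Pack the field-probe kit and lock its mast

### The arm

A 7-joint arm with a two-finger parallel gripper is mounted at the origin on the work surface. World frame = base frame: x ahead of the robot, y to its left, z up, the work surface at z = 0. Lengths are in m, angles in rad, forces in N, time in s.
With the tool pointing down it reaches from about 0.4 to 0.85 m from the base axis. Payload 10.4 kg.
Tool frame: the origin (TCP) lies at the very end of the fingers, on their centre line; the grasp point (between the pads) lies 19 mm behind it (manip.grip_point_offset is the distance from the TCP to the grasp point, in m); z points along the fingers, y is the line along which they close (so a half turn about z gives the same grasp; the last joint's range is limited). The gripper opens to 85 mm and grips with 20 to 120 N. Pads are 22 mm wide; open, the fingers measure 114 mm over their backs; the gripper's body (76 mm by 85 mm) begins 54 mm behind the grasp point. The pads swing forward as they close: fully open they stand 13 mm farther back than shut.
Start: joints at [-1.149, 0.332, -0.065, 1.46, 0.022, 1.35, -0.088], TCP at [0.269, 0.564, 0.231] pointing down, gripper open.
Joint ranges: [-2.6, 2.6], [-0.5, 2.12], [-1.47, 1.34], [0.16, 2.42], [-1.27, 4.41], [0.06, 2.06], [-2.6, 2.6]. Speed limits (rad/s): [2.22, 2.22, 2.79, 2.79, 3.14, 3.14, 3.14].

### API

Orientations are given as a unit quaternion [x, y, z, w].
In Python, from workcell import manip gives the robot as it stands. The module is installed in compiled form; this text tells all that it offers.
- The arm moves only by the shell command python3 -m inch 'ROWS' [OPENING] [FORCE]. ROWS is JSON, a list of rows, each a list of 2 entries, a list of its own where there are three numbers: the shift along the tool's x, y, z each as a share of 0.08 m, from -1 to 1, then the turn, a rotation vector about the tool's x, y, z each as a share of 45 degrees, from -1 to 1. A call has exactly 10 rows; each row is the pose to reach, as a shift and turn from the pose commanded when the call began, along the tool's axes at that moment; what a row does not reach only later rows make up. A row lasts 1/10 s, in which the tool goes at most 50 mm and 8.59 degrees, less where a joint would pass 70% of its speed; a pose out of reach is approached as far as the arm can. A call with a number of a shift or a turn outside -1 to 1 is refused whole. A call with a gripper value outside its range is refused whole. OPENING is the opening, from 0 (shut) to 1 (fully open), set as the call begins (- or left out, the last holds). The fingers move at their own pace and stop on an object; FORCE is the grip in N (left out, the last holds). Time passes only in rows, so rows that repeat a pose let the fingers close, or fill a call up. It gives the time, the measured TCP pose, the force, the opening and the grip force at its end, in the units of the state.
- manip.get_obs(): the state, without advancing time (a new reading comes with each control period).
- manip.camera(name): name is "side" or "top"; returns the picture (384x512x3 uint8, red, green, blue); there is no depth.
- manip.camera_params(name): a dict with "fov_y" (degrees; the focal length in pixels is half the picture's height over the tangent of half this angle, whatever the lens; pixels are square), "cx", "cy" (the principal point, pixels), "k1" (the pictures are not rectified: a ray, as slopes to the right and down, at radius r is drawn at 1 + k1 r^2 times it, then the intrinsics apply), "camera_from_world" (4x4, takes a point from world to camera coordinates). Camera axes: x right, y up, looking along -z (the intrinsics and any distortion apply to the point x, -y, -z); pixel columns grow to the right and rows downward; lengths in m; the calibration is good to about 2 mm. A picture is of the moment at which its call begins. camera_params takes no time and is no camera call.
- manip.hand_in(): hands the job in; it is judged then, once.
The state is a dict: "clock": time; "joint_pos": joint angles; "joint_velocities": joint speeds; "tau": joint torques, N m; "position": TCP position; "ee_rot": TCP orientation; "ft_force": force on the tool from outside, world axes, zero at the start; "torque": the same for the moment, N m; "grip_width": opening from 0.0 (shut) to 1.0 (fully open); "grasp_force": force on a finger pad.
Only numpy, scipy, OpenCV 4.12 (cv2) and the standard library are available. Lean on these libraries where they do the work, as an engineer would, in place of code of your own. Each camera call takes 0.05 s, during which the arm holds its last target. There are 200 camera calls.

### The job

The field measurements are over: pack the kit away. Lower every ball-headed field probe on the bench, stem up, gently into a cell of its own in the deep divided case (they are fragile: do not drop them in or bump them against the case), and press the yellow mast, centred, down into both sprung clips of the cradle until they snap over it. With the mast in its clips, press the raised red lock straight down until it is fully home, and only then turn it anticlockwise (seen from above) to its stop so that its tongue lies over the mast; leave the other things on the bench where they are.

Things in the scene. Friction and masses are not known exactly. Their poses are not given: they have to be found in the camera images.
- probe0_mid (a point): field probe: white ball head, 64 mm across, with a flat weighted foot 36 mm wide; upright black stem, 24 mm diameter, orange band at its end; 120 mm tall, 0.12 to 0.2 kg. Stands stem up and rights itself after small tilts. Stem bare from 58 to 120 mm above the foot. Point on its axis, 60 mm above the foot; z up the stem. Two to four probes are present (None at the start: absent)
- probe1_mid (a point): field probe: white ball head, 64 mm across, with a flat weighted foot 36 mm wide; upright black stem, 24 mm diameter, orange band at its end; 120 mm tall, 0.12 to 0.2 kg. Stands stem up and rights itself after small tilts. Stem bare from 58 to 120 mm above the foot. Point on its axis, 60 mm above the foot; z up the stem. Two to four probes are present (None at the start: absent)
- probe2_mid (a point): field probe: white ball head, 64 mm across, with a flat weighted foot 36 mm wide; upright black stem, 24 mm diameter, orange band at its end; 120 mm tall, 0.12 to 0.2 kg. Stands stem up and rights itself after small tilts. Stem bare from 58 to 120 mm above the foot. Point on its axis, 60 mm above the foot; z up the stem. Two to four probes are present (None at the start: absent)
- probe3_mid (a point): field probe: white ball head, 64 mm across, with a flat weighted foot 36 mm wide; upright black stem, 24 mm diameter, orange band at its end; 120 mm tall, 0.12 to 0.2 kg. Stands stem up and rights itself after small tilts. Stem bare from 58 to 120 mm above the foot. Point on its axis, 60 mm above the foot; z up the stem. Two to four probes are present (None at the start: absent)
- case: fixed dark grey open case, 215 x 215 x 120 mm outside, walls 5 mm, divided by one wall each way into four square cells about 100 mm wide with centres at x and y = +52 or -52 mm. Each has a sprung violet floor, 100 mm below the rim and 20 mm above the case's underside, which gives up to 10 mm (0.5 N per mm). Origin at the centre of the underside, z up, x and y along the walls; cells empty at first
- mast_mid (a point): loose mast: yellow round tube of 26 mm diameter, 230 mm long, with black square end caps (40 mm square, 10 mm thick, the outermost 10 mm of each end) on which it lies, its axis 20 mm above the bench; 0.13 kg. This point is the middle of its axis; x runs along the tube; the two ends are alike
- bed_axis (a point): fixed cradle: grey bed 190 mm long (x), y -32 to +58 mm, top 50 mm above the bench; two spring clips at x = -36 and +36 mm, the lock, and at its ends low stops that sit inside the mast's end caps with 10 mm play. This point is where the middle of the mast's axis lies when fully home, 85 mm above the bench; x along the seated mast, z up. The 58 mm between the clips is free for fingers down to the bed
- clip_a (a point): steel spring clip at x = -36 mm of the cradle (its twin is at +36): two sprung arms, 14 mm long along x, opening upward. Point on the seated mast's axis, 85 mm above the bench. The mouth flares to about 40 mm in y at 24 mm above this point; the lips are 10 mm above it. Mast pushed down from above: 8 to 20 N for both clips, which snap over it in its last 18 mm of travel
- lock_grip (a point): red lock at x = +80, y = +40 mm from bed_axis: grip bar 44 mm long (along this point's y), 14 mm thick (x), 34 mm high, over a tongue reaching 40 mm from the axis along this point's -x. Point on the lock's axis at the bar's mid-height, 146 mm above the bench when raised, 134 when home; z up. At first its x is nearly the cradle's x; turned, the tongue lies over the mast
- lock_press (a joint): how far the lock is pressed down, in m: 0 raised, 0.012 fully home; it takes about 5 N and stays where it is left
- lock_turn (a joint): how far the lock is turned anticlockwise seen from above, in rad: at first 0 to 0.15, stop at 1.57 with the tongue across the mast; it turns with about 0.06 N m and stays where it is left
- meter: bystander: yellow hand multimeter lying flat, 90 x 170 x 40 mm, at the back; origin under its centre
- jar: bystander: amber jar with a white cap, 56 mm wide and 110 mm high, at the back; origin under its centre
- tin: bystander: small brass pot, 36 mm wide and 35 mm high, standing among the probes; origin under its centre

How it is judged:
By the outcome, as a careful person would: the job done as asked, in the order asked, and still so for the second after the job is handed in, with the robot touching nothing.
Of probe0, probe1, probe2, probe3 only 2 to 4 are there at a start; the rules pass over those that are not, and their reading is None.
At some moment in a run one of probe0, probe1, probe2, probe3, mast may be knocked a few centimetres aside while the robot is not near it.
It also fails if it takes over 210 s, if anything falls off the work surface, if the arm or the gripper's body presses on something with over 40 N, if the wrist force passes 120 N, or if a joint passes its speed limit or range.

## Working session

There is one attempt and no reset: what is moved stays moved. The work goes in short steps, Python scripts to look and compute and a shell command to move; the robot and the scene stay as the last step left them, time stands still between calls to the robot, and variables do not carry over. Pictures are saved under pics/ and viewed, at most 14 in all, crops included, and the job is handed in when it is done.

```bash
mkdir -p pics
cat > h.py <<'E'
import numpy as np, cv2
from workcell import manip
def snap(n,f):
    im=manip.camera(n); cv2.imwrite('pics/'+f,im[:,:,::-1]); return im
def P(n):
    p=manip.camera_params(n); f=192/np.tan(np.radians(p['fov_y'])/2); return p,f
def ray(n,u,v):
    p,f=P(n); K=np.array([[f,0,p['cx']],[0,f,p['cy']],[0,0,1.]])
    q=cv2.undistortPoints(np.array([[[u,v]]],float),K,np.array([p['k1'],0,0,0,0]))[0,0]
    T=np.array(p['camera_from_world']);R=T[:3,:3]
    return -R.T@T[:3,3], R.T@np.array([q[0],-q[1],-1])
def onz(n,u,v,z):
    o,d=ray(n,u,v); return o+d*(z-o[2])/d[2]
def proj(n,X):
    p,f=P(n);T=np.array(p['camera_from_world']);c=T[:3,:3]@np.array(X)+T[:3,3]
    x,y=c[0]/-c[2],-c[1]/-c[2];s=1+p['k1']*(x*x+y*y);return np.array([p['cx']+f*x*s,p['cy']+f*y*s])
def tri(a,b):
    (o1,d1),(o2,d2)=ray(*a),ray(*b)
    A=np.stack([d1,-d2],1);t=np.linalg.lstsq(A,o2-o1,rcond=None)[0]
    p,q=o1+t[0]*d1,o2+t[1]*d2;return (p+q)/2,np.linalg.norm(p-q)
E
python3 - <<'E'
from h import *
for n in('top','side'):
    im=snap(n,n+'0.png');p,f=P(n);T=np.array(p['camera_from_world']);print(n,f,p['cx'],p['cy'],p['k1'],-T[:3,:3].T@T[:3,3]);
    for a in(0,1,2):print(np.round(T[a],2))
o=manip.get_obs();print({k:np.round(v,3) for k,v in o.items()},manip.grip_point_offset)
E
```

```text
top 355.20798040663743 258.6014238347908 181.12397638835847 -0.09647304292865021 [ 0.46151061 -0.02566455  0.9957281 ]
[-0.   -1.   -0.02 -0.01]
[ 0.98 -0.    0.19 -0.64]
[-0.19 -0.02  0.98 -0.89]
side 348.0349305801057 255.20169319851598 191.11411981187373 0.03399681446301992 [ 0.44626845 -0.75692819  0.73190139]
[ 0.98 -0.21  0.01 -0.6 ]
[ 0.13  0.62  0.78 -0.16]
[-0.17 -0.76  0.63 -0.96]
{'clock': np.float64(0.1), 'joint_pos': array([-1.149,  0.333, -0.065,  1.461,  0.022,  1.35 , -0.088]), 'joint_velocities': array([-0.001,  0.   ,  0.   , -0.002,  0.001,  0.001,  0.001]), 'tau': array([ 2.0000e-03, -6.2674e+01,  4.9000e-02, -3.9244e+01,  1.6000e-02,
        7.0000e-03,  0.0000e+00]), 'position': array([0.269, 0.564, 0.231]), 'ee_rot': array([ 0.221,  0.975, -0.001, -0.   ]), 'ft_force': array([-0.369,  0.164,  0.515]), 'torque': array([ 0.011,  0.019, -0.062]), 'grasp_force': np.float64(0.0), 'grip_width': np.float64(0.999)} 0.0187
```

View pics/top0.png

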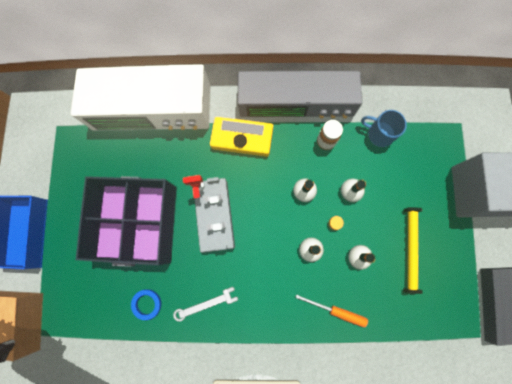

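View pics/side0.png

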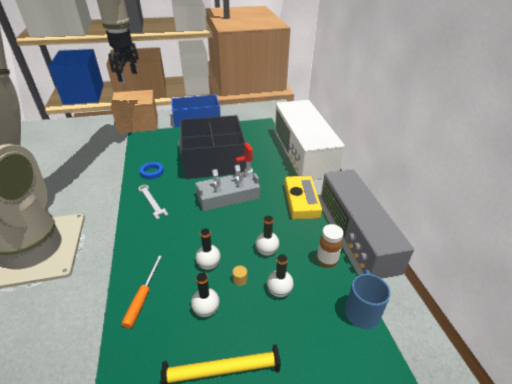

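The top view shows four probes near (305,190), (352,190), (312,250) and (361,258), and the tin at (336,223). The mast is at (413,250), the cradle at (215,215) with the red lock at (193,182), and the case at (127,221). The side view shows the same things. Next I'll measure them.

```bash
cat > m.py <<'E'
from h import *
def blobs(mask,amin):
    n,l,s,c=cv2.connectedComponentsWithStats(mask.astype(np.uint8))
    return [(l==i) for i in range(1,n) if s[i,4]>=amin]
def white(im,box):
    h=cv2.cvtColor(im,cv2.COLOR_RGB2HSV); m=(h[...,1]<60)&(h[...,2]>110)
    b=np.zeros_like(m);b[box[1]:box[3],box[0]:box[2]]=1
    m&=b;out=[]
    for k in blobs(m,60):
        pts=np.argwhere(k)[:,::-1].astype(np.float32);(x,y),r=cv2.minEnclosingCircle(pts);out.append((x,y,r))
    return out
def probes(t,s):
    W=white(t,(285,170,400,280)); S=white(s,(180,215,310,325));res=[]
    for a in W:
        for b in S:
            X,e=tri(('top',a[0],a[1]),('side',b[0],b[1]))
            if e<.01 and abs(X[2]-.0265)<.02: res.append((X,e,a,b))
    return res
def mast(t,s):
    h=cv2.cvtColor(t,cv2.COLOR_RGB2HSV);m=(h[...,0]>20)&(h[...,0]<35)&(h[...,1]>150)&(h[...,2]>120)
    m[:,:380]=0
    k=max(blobs(m,100),key=lambda k:k.sum());pts=np.argwhere(k)[:,::-1].astype(np.float32)
    return cv2.minAreaRect(pts)
E
python3 - <<'E'
from m import *
t=cv2.imread('pics/top0.png')[:,:,::-1];s=cv2.imread('pics/side0.png')[:,:,::-1]
for r in probes(t,s):print(np.round(r[0],4),round(r[1],4),np.round(r[2],1),np.round(r[3],1))
r=mast(t,s);print(r);bp=cv2.boxPoints(r)
c=[onz('top',*p,.02) for p in bp];print(np.round(c,4), np.round(np.mean(c,0),4))
cv2.imwrite('pics/c1.png',cv2.resize(t[170:275,70:240,::-1],None,fx=4.5,fy=4.5,interpolation=cv2.INTER_CUBIC))
cv2.imwrite('pics/c2.png',cv2.resize(s[110:210,170:270,::-1],None,fx=6,fy=6,interpolation=cv2.INTER_CUBIC))
E
```

```text
[ 0.6219 -0.1342  0.0265] 0.0003 [304.8 189.9  11.5] [267.4 242.9  11.7]
[ 0.6211 -0.2664  0.0259] 0.0023 [352.4 189.6  11.7] [279.8 283.   13.4]
[ 0.4596 -0.1474  0.0257] 0.001 [310.9 249.3  12. ] [208.  256.5  12.6]
[ 0.4377 -0.2792  0.0262] 0.0023 [360.  256.9  12.1] [204.5 301.5  14.6]
((412.5, 250.5), (79.0, 9.0), 90.0)
[[ 0.5622 -0.422   0.02  ]
 [ 0.562  -0.4478  0.02  ]
 [ 0.3479 -0.4335  0.02  ]
 [ 0.3485 -0.4085  0.02  ]] [ 0.4552 -0.428   0.02  ]
```

View pics/c1.png

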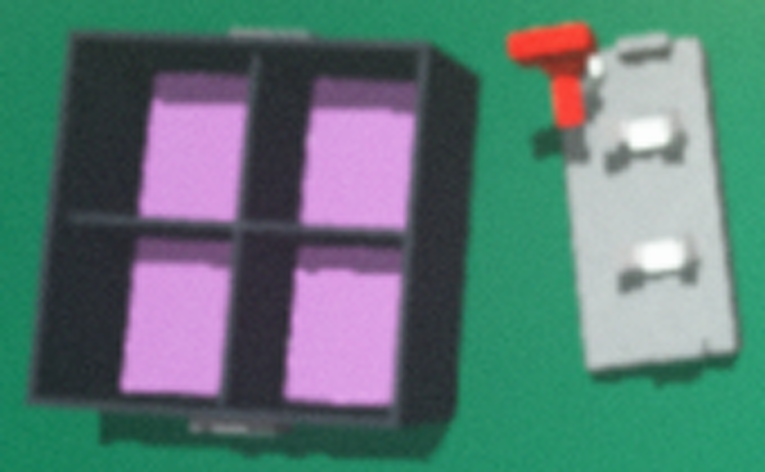

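View pics/c2.png

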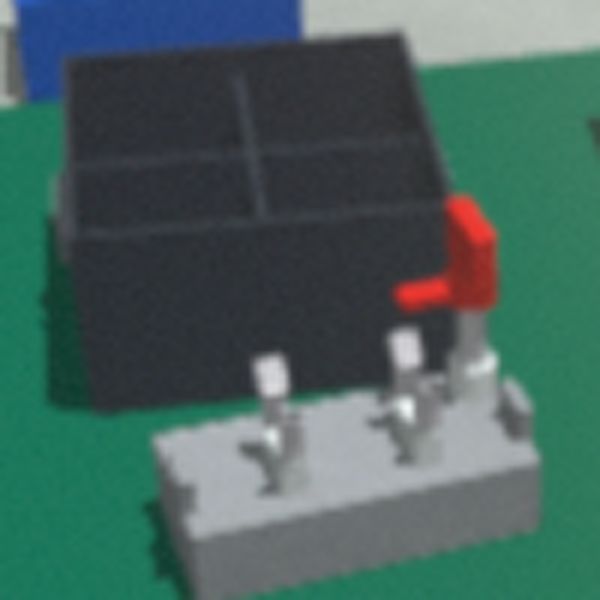

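The crops show the case rim corners, the bed's top edges and the lock bar clearly. I'll cast rays through the corner pixels I read off them.

Run:
```python
from h import *
T=lambda U,V:('top',(U+.5)/4.5-.5+70,(V+.5)/4.5-.5+170)
S=lambda U,V:('side',(U+.5)/6-.5+170,(V+.5)/6-.5+110)
print('case')
tc=[T(72,33),T(432,42),T(398,422),T(30,403),T(240,228)];sc=[S(65,60),S(405,35),S(448,210),S(78,235),S(258,152)]
# top order: (+x,+y),(+x,-y),(-x,-y),(-x,+y); side: (-x,+y),(+x,+y),(+x,-y),(-x,-y)
sc=[sc[1],sc[2],sc[3],sc[0],sc[4]]
a=[onz(*p,.12) for p in tc];b=[onz(*p,.12) for p in sc]
for i in range(5):print(np.round(a[i],4),np.round(b[i],4),np.round(tri(tc[i],sc[i])[0],4))
for q in(a,b):
    q=np.array(q);print('ctr',q[:4].mean(0).round(4));print([np.linalg.norm(q[i]-q[(i+1)%4]).round(4) for i in range(4)],[np.degrees(np.arctan2(*(q[(i+1)%4]-q[i])[[1,0]])).round(2) for i in range(4)])
print('bed')
for p in [T(700,38),T(740,352),T(588,372),T(570,165),S(155,438),S(192,535),S(540,460)]:print(p[0],onz(*p,.05).round(4))
print('lock bar top');
for p in [T(508,35),T(590,25),T(594,45),T(511,60)]:print(onz(*p,.163).round(4))
print(tri(T(550,34),S(472,218)))
print('clips white',tri(T(648,133),S(405,350)),tri(T(662,255),S(270,375)))
# mast caps/axis & tin
t=cv2.imread('pics/top0.png')[:,:,::-1]
for u,v in((413,210),(413,290.5)):print('cap',onz('top',u,v,.03).round(4))
print('tin',onz('top',336,222,.035).round(4))
```

```text
case
[0.6423 0.4422 0.12  ] [0.6423 0.4377 0.12  ] [0.6431 0.4439 0.1168]
[0.636  0.2281 0.12  ] [0.6289 0.2261 0.12  ] [0.6327 0.2285 0.1189]
[0.4253 0.2378 0.12  ] [0.4269 0.2412 0.12  ] [0.4262 0.237  0.1226]
[0.4317 0.4496 0.12  ] [0.4307 0.4461 0.12  ] [0.4311 0.4509 0.1175]
[0.5304 0.333  0.12  ] [0.5335 0.3107 0.12  ] [0.5338 0.3398 0.1032]
ctr [0.5338 0.3394 0.12  ]
[np.float64(0.2141), np.float64(0.2109), np.float64(0.2119), np.float64(0.2108)] [np.float64(-91.69), np.float64(177.37), np.float64(88.27), np.float64(-2.01)]
ctr [0.5322 0.3378 0.12  ]
[np.float64(0.212), np.float64(0.2025), np.float64(0.2049), np.float64(0.2117)] [np.float64(-93.62), np.float64(175.72), np.float64(88.94), np.float64(-2.28)]
bed
top [0.6517 0.084  0.05  ]
top [0.4644 0.0575 0.05  ]
top [0.4524 0.1467 0.05  ]
top [0.5745 0.1608 0.05  ]
side [0.4532 0.1438 0.05  ]
side [0.4646 0.0598 0.05  ]
side [0.6496 0.0832 0.05  ]
lock bar top
[0.631  0.1744 0.163 ]
[0.6363 0.1301 0.163 ]
[0.6254 0.1277 0.163 ]
[0.6174 0.1722 0.163 ]
(array([0.62992787, 0.15237869, 0.15980326]), np.float64(0.004340276888743701))
clips white (array([0.58374439, 0.10456414, 0.11577967]), np.float64(0.0015541189460285874)) (array([0.51479439, 0.09520377, 0.11709674]), np.float64(0.003783363741358371))
cap [ 0.5638 -0.4323  0.03  ]
cap [ 0.3481 -0.4183  0.03  ]
tin [ 0.5325 -0.2157  0.035 ]
```

Geometry checks out:

| Thing | Position (m) | Yaw |
|---|---|---|
| Case centre | (0.533, 0.339) | −2.1° |
| bed_axis | (0.554, 0.102) | 7.7° |
| Lock | (0.628, 0.152), which matches the prediction | – |

The probe ball centres sit at z of about 0.026, as they should. I'll make the first move: turn the tool to face y and lift.

```bash
cat > need.py <<'E'
import sys
from h import *
from scipy.spatial.transform import Rotation as Ro
# need.py x y z yaw(deg of tool y axis from world y) : shares in tool axes
def need(x,y,z,yaw=None):
    o=manip.get_obs();R=Ro.from_quat(o['ee_rot']);d=R.inv().apply(np.array([x,y,z])-o['position'])/.08
    out=[d.round(3)]
    if yaw is not None:
        T=Ro.from_euler('z',yaw,degrees=True)*Ro.from_matrix(np.diag([-1,1,-1.]));out.append((np.degrees((R.inv()*T).as_rotvec())/45).round(3))
    print(out,'t',o['clock'].round(2),'p',o['position'].round(4),'F',o['ft_force'].round(1),'g',round(float(o['grip_width']),3),round(float(o['grasp_force']),1))
if __name__=='__main__':need(*map(float,sys.argv[1:]))
E
python3 -m inch '[[[-0.1,-0.1,-0.1],[0,0,-0.1]],[[-0.2,-0.2,-0.2],[0,0,-0.2]],[[-0.3,-0.3,-0.3],[0,0,-0.3]],[[-0.4,-0.4,-0.4],[0,0,-0.4]],[[-0.5,-0.5,-0.5],[0,0,-0.5]],[[-0.6,-0.6,-0.5],[0,0,-0.567]],[[-0.7,-0.7,-0.5],[0,0,-0.567]],[[-0.8,-0.7,-0.5],[0,0,-0.567]],[[-0.88,-0.7,-0.5],[0,0,-0.567]],[[-0.88,-0.7,-0.5],[0,0,-0.567]]]' 0.65 40
python3 need.py .622 -.134 .2 0
python3 - <<'E'
from m import *
for n in('top','side'):
    im=cv2.imread(f'pics/{n}0.png')[:,:,::-1];h=cv2.cvtColor(im,cv2.COLOR_RGB2HSV)
    m=(h[...,0]>20)&(h[...,0]<35)&(h[...,1]>150)&(h[...,2]>110)
    k=[k for k in blobs(m,100)]
    for q in k:
        p=np.argwhere(q)[:,::-1].astype(np.float32);mu,e=cv2.PCACompute(p,None)
        t=(p-mu)@e[0];a,b=mu[0]+e[0]*t.min(),mu[0]+e[0]*t.max();A,B=onz(n,*a,.02),onz(n,*b,.02)
        print(n,len(p),A.round(4),B.round(4),((A+B)/2).round(4),np.degrees(np.arctan((B-A)[1]/(B-A)[0])).round(2),np.linalg.norm(A-B).round(4))
E
```

```text
clock: 1.1
position: [0.3095, 0.4829, 0.271]
ee_rot: [0.001, 1.0, -0.0, 0.0]
ft_force: [-0.1, 0.4, -0.5]
grip_width: 0.647
grasp_force: 0.0
top 1361 [0.7822 0.1323 0.02  ] [ 0.7636 -0.042   0.02  ] [0.7729 0.0451 0.02  ] 83.91 0.1753
top 795 [ 0.5649 -0.435   0.02  ] [ 0.3482 -0.4212  0.02  ] [ 0.4566 -0.4281  0.02  ] -3.66 0.2171
top 110 [ 0.5293 -0.1994  0.02  ] [ 0.5317 -0.2328  0.02  ] [ 0.5305 -0.2161  0.02  ] -85.99 0.0334
side 895 [0.7674 0.1562 0.02  ] [ 0.7731 -0.069   0.02  ] [0.7703 0.0436 0.02  ] -88.56 0.2252
side 1601 [ 0.3465 -0.4214  0.02  ] [ 0.5617 -0.4352  0.02  ] [ 0.4541 -0.4283  0.02  ] -3.67 0.2157Traceback (most recent call last):
  File "need.py", line 11, in <module>
    if __name__=='__main__':need(*map(float,sys.argv[1:]))
                            ~~~~^^^^^^^^^^^^^^^^^^^^^^^^^^
  File "need.py", line 10, in need
    print(out,'t',o['clock'].round(2),'p',o['position'].round(4),'F',o['ft_force'].round(1),'g',round(float(o['grip_width']),3),round(float(o['grasp_force']),1))
                  ^^^^^^^^^^^^^^^^
AttributeError: 'float' object has no attribute 'round'
```

```bash
sed -i "s/o\['clock'\].round(2)/round(float(o['clock']),2)/" need.py
python3 -m inch '[[[-0.05,-0.1,0],[0,0,0]],[[-0.1,-0.2,0],[0,0,0]],[[-0.15,-0.3,0],[0,0,0]],[[-0.2,-0.4,0],[0,0,0]],[[-0.25,-0.5,0],[0,0,0]],[[-0.3,-0.6,0],[0,0,0]],[[-0.35,-0.7,0],[0,0,0]],[[-0.4,-0.8,0],[0,0,0]],[[-0.45,-0.9,0],[0,0,0]],[[-0.5,-1,0],[0,0,0]]]' >/dev/null
python3 -m inch '[[[-0.05,-0.1,0],[0,0,0]],[[-0.1,-0.2,0],[0,0,0]],[[-0.15,-0.3,0],[0,0,0]],[[-0.2,-0.4,0],[0,0,0]],[[-0.25,-0.5,0],[0,0,0]],[[-0.3,-0.6,0],[0,0,0]],[[-0.35,-0.7,0],[0,0,0]],[[-0.4,-0.8,0],[0,0,0]],[[-0.45,-0.9,0],[0,0,0]],[[-0.5,-1,0],[0,0,0]]]' >/dev/null
python3 -m inch '[[[-0.05,-0.1,0],[0,0,0]],[[-0.1,-0.2,0],[0,0,0]],[[-0.15,-0.3,0],[0,0,0]],[[-0.2,-0.4,0],[0,0,0]],[[-0.25,-0.5,0],[0,0,0]],[[-0.3,-0.6,0],[0,0,0]],[[-0.35,-0.7,0],[0,0,0]],[[-0.4,-0.8,0],[0,0,0]],[[-0.45,-0.9,0],[0,0,0]],[[-0.5,-1,0],[0,0,0]]]' >/dev/null
python3 -m inch '[[[-0.05,-0.1,0],[0,0,0]],[[-0.1,-0.2,0],[0,0,0]],[[-0.15,-0.3,0],[0,0,0]],[[-0.2,-0.4,0],[0,0,0]],[[-0.25,-0.5,0],[0,0,0]],[[-0.3,-0.6,0],[0,0,0]],[[-0.35,-0.7,0],[0,0,0]],[[-0.4,-0.8,0],[0,0,0]],[[-0.45,-0.9,0],[0,0,0]],[[-0.5,-1,0],[0,0,0]]]' >/dev/null
python3 -m inch '[[[-0.05,-0.1,0],[0,0,0]],[[-0.1,-0.2,0],[0,0,0]],[[-0.15,-0.3,0],[0,0,0]],[[-0.2,-0.4,0],[0,0,0]],[[-0.25,-0.5,0],[0,0,0]],[[-0.3,-0.6,0],[0,0,0]],[[-0.35,-0.7,0],[0,0,0]],[[-0.4,-0.8,0],[0,0,0]],[[-0.45,-0.9,0],[0,0,0]],[[-0.5,-1,0],[0,0,0]]]' >/dev/null
python3 -m inch '[[[-0.05,-0.1,0],[0,0,0]],[[-0.1,-0.2,0],[0,0,0]],[[-0.15,-0.3,0],[0,0,0]],[[-0.2,-0.4,0],[0,0,0]],[[-0.25,-0.5,0],[0,0,0]],[[-0.3,-0.6,0],[0,0,0]],[[-0.35,-0.7,0],[0,0,0]],[[-0.4,-0.8,0],[0,0,0]],[[-0.45,-0.9,0],[0,0,0]],[[-0.5,-1,0],[0,0,0]]]' >/dev/null
python3 need.py .622 -.134 .2 0
python3 - <<'E'
from m import *
t=snap('top','t1.png');s=snap('side','s1.png')
for r in probes(t,s):print(np.round(r[0],4),round(r[1],4))
E
```

```text
[array([-0.912, -1.711,  0.891]), array([ 0.   , -0.   ,  0.001])] t 7.1 p [0.5489 0.0028 0.2713] F [ 0.7  0.2 -0.6] g 0.646 0.0
[ 0.6221 -0.1335  0.0255] 0.0009
[ 0.6212 -0.2665  0.0258] 0.0021
[ 0.4595 -0.1472  0.0254] 0.0008
[ 0.4383 -0.2794  0.0254] 0.0012
```

```bash
python3 -m inch '[[[-0.05,-0.1,0.1],[0,0,0]],[[-0.1,-0.2,0.2],[0,0,0]],[[-0.15,-0.3,0.3],[0,0,0]],[[-0.2,-0.4,0.4],[0,0,0]],[[-0.25,-0.5,0.5],[0,0,0]],[[-0.3,-0.6,0.6],[0,0,0]],[[-0.35,-0.7,0.7],[0,0,0]],[[-0.4,-0.8,0.8],[0,0,0]],[[-0.45,-0.9,0.8],[0,0,0]],[[-0.5,-1,0.8],[0,0,0]]]' >/dev/null
python3 -m inch '[[[-0.1,-0.15,0],[0,0,0]],[[-0.2,-0.3,0],[0,0,0]],[[-0.3,-0.45,0.1],[0,0,0]],[[-0.41,-0.6,0.2],[0,0,0]],[[-0.41,-0.71,0.3],[0,0,0]],[[-0.41,-0.71,0.4],[0,0,0]],[[-0.41,-0.71,0.5],[0,0,0]],[[-0.41,-0.71,0.6],[0,0,0]],[[-0.41,-0.71,0.7],[0,0,0]],[[-0.41,-0.71,0.7],[0,0,0]]]' >/dev/null
python3 need.py .622 -.134 .081 0
python3 -m inch '[[[0,0,0.12],[0,0,0]],[[0,0,0.24],[0,0,0]],[[0,0,0.36],[0,0,0]],[[0,0,0.48],[0,0,0]],[[0,0,0.6],[0,0,0]],[[0,0,0.7],[0,0,0]],[[0,0,0.8],[0,0,0]],[[0,0,0.86],[0,0,0]],[[0,0,0.86],[0,0,0]],[[0,0,0.86],[0,0,0]]]' >/dev/null
python3 -m inch '[[[0,0,0],[0,0,0]],[[0,0,0],[0,0,0]],[[0,0,0],[0,0,0]],[[0,0,0],[0,0,0]],[[0,0,0],[0,0,0]],[[0,0,0],[0,0,0]],[[0,0,0],[0,0,0]],[[0,0,0],[0,0,0]],[[0,0,0],[0,0,0]],[[0,0,0],[0,0,0]]]' 0 40
python3 need.py .622 -.134 .081 0
```

```text
[array([-0.015, -0.019,  0.863]), array([ 0.001, -0.002,  0.002])] t 9.2 p [ 0.6209 -0.1325  0.15  ] F [-0.7 -0.3 -0. ] g 0.646 0.0
clock: 11.2
position: [0.6218, -0.1335, 0.0829]
ee_rot: [-0.0, 1.0, -0.0, 0.0]
ft_force: [-0.4, -1.8, 5.2]
grip_width: 0.269
grasp_force: 39.3
[array([-0.003, -0.006,  0.024]), array([-0.   ,  0.001,  0.   ])] t 11.2 p [ 0.6218 -0.1335  0.0829] F [-0.4 -1.8  5.2] g 0.269 39.3
```

```bash
python3 -m inch '[[[0,0,-0.05],[0,0,0]],[[0,0,-0.15],[0,0,0]],[[0,0,-0.25],[0,0,0]],[[0,0.1,-0.4],[0,0,0]],[[0,0.2,-0.5],[0,0,0]],[[0,0.3,-0.6],[0,0,0]],[[0,0.4,-0.7],[0,0,0]],[[0,0.5,-0.8],[0,0,0]],[[0,0.6,-0.9],[0,0,0]],[[0,0.7,-1],[0,0,0]]]' >/dev/null
python3 -m inch '[[[0,0.1,-0.1],[0,0,0]],[[0,0.2,-0.2],[0,0,0]],[[0,0.3,-0.3],[0,0,0]],[[0,0.4,-0.4],[0,0,0]],[[0,0.5,-0.5],[0,0,0]],[[0,0.6,-0.6],[0,0,0]],[[0,0.7,-0.7],[0,0,0]],[[0,0.8,-0.8],[0,0,0]],[[0,0.9,-0.9],[0,0,0]],[[0,1,-1],[0,0,0]]]'
python3 -m inch '[[[0.01,0.1,-0.1],[0,0,0]],[[0.02,0.2,-0.2],[0,0,0]],[[0.03,0.3,-0.3],[0,0,0]],[[0.04,0.4,-0.34],[0,0,0]],[[0.05,0.5,-0.34],[0,0,0]],[[0.06,0.6,-0.34],[0,0,0]],[[0.07,0.7,-0.34],[0,0,0]],[[0.08,0.8,-0.34],[0,0,0]],[[0.09,0.9,-0.34],[0,0,0]],[[0.1,1,-0.34],[0,0,0]]]' >/dev/null
python3 -m inch '[[[0.01,0.1,0],[0,0,0]],[[0.02,0.2,0],[0,0,0]],[[0.03,0.3,0],[0,0,0]],[[0.04,0.4,0],[0,0,0]],[[0.05,0.5,0],[0,0,0]],[[0.06,0.6,0],[0,0,0]],[[0.07,0.7,0],[0,0,0]],[[0.08,0.8,0],[0,0,0]],[[0.09,0.9,0],[0,0,0]],[[0.1,1,0],[0,0,0]]]' >/dev/null
python3 -m inch '[[[0.01,0.1,0],[0,0,0]],[[0.02,0.2,0],[0,0,0]],[[0.03,0.3,0],[0,0,0]],[[0.04,0.4,0],[0,0,0]],[[0.05,0.5,0],[0,0,0]],[[0.06,0.6,0],[0,0,0]],[[0.07,0.7,0],[0,0,0]],[[0.08,0.8,0],[0,0,0]],[[0.09,0.9,0],[0,0,0]],[[0.1,1,0],[0,0,0]]]' >/dev/null
python3 -m inch '[[[0.01,0.1,0],[0,0,0]],[[0.02,0.2,0],[0,0,0]],[[0.03,0.3,0],[0,0,0]],[[0.04,0.4,0],[0,0,0]],[[0.05,0.5,0],[0,0,0]],[[0.06,0.6,0],[0,0,0]],[[0.07,0.7,0],[0,0,0]],[[0.08,0.8,0],[0,0,0]],[[0.09,0.9,0],[0,0,0]],[[0.1,1,0],[0,0,0]]]' >/dev/null
python3 -m inch '[[[0.01,0.1,0],[0,0,0]],[[0.02,0.2,0],[0,0,0]],[[0.03,0.3,0],[0,0,0]],[[0.03,0.4,0],[0,0,0]],[[0.03,0.5,0],[0,0,0]],[[0.03,0.6,0],[0,0,0]],[[0.03,0.7,0],[0,0,0]],[[0.03,0.8,0],[0,0,0]],[[0.03,0.83,0],[0,0,0]],[[0.03,0.83,0],[0,0,0]]]' >/dev/null
python3 need.py .5869 .3891 .103 0
python3 - <<'E'
from h import *
a=snap('top','a.png');b=snap('side','b.png')
cv2.imwrite('pics/v1.png',np.hstack([cv2.resize(a[110:310,30:250,::-1],(400,364)),cv2.resize(b[40:240,130:330,::-1],(364,364))]))
E
```

```text
clock: 13.2
position: [0.6214, 0.0034, 0.2432]
ee_rot: [-0.0, 1.0, 0.0, 0.0]
ft_force: [-0.3, -0.1, -2.6]
grip_width: 0.268
grasp_force: 39.3
[array([-0.003, -0.006,  2.081]), array([-0.   , -0.   ,  0.001])] t 18.2 p [0.5867 0.3896 0.2695] F [ 1.2  0.  -0.9] g 0.266 39.3
```

View pics/v1.png

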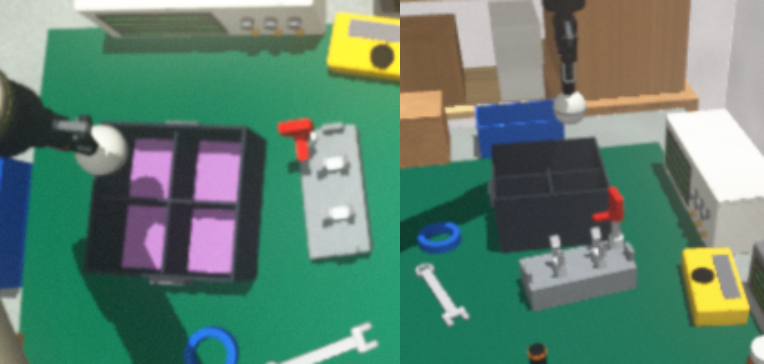

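The probe hangs upright above the far-left cell, with its ball at about (102,150) in the top crop. I'll lower it gently.

```bash
python3 -m inch '[[[0,0,0.1],[0,0,0]],[[0,0,0.2],[0,0,0]],[[0,0,0.3],[0,0,0]],[[0,0,0.4],[0,0,0]],[[0,0,0.5],[0,0,0]],[[0,0,0.6],[0,0,0]],[[0,0,0.7],[0,0,0]],[[0,0,0.8],[0,0,0]],[[0,0,0.9],[0,0,0]],[[0,0,0.98],[0,0,0]]]' >/dev/null
python3 -m inch '[[[0,0,0.1],[0,0,0]],[[0,0,0.2],[0,0,0]],[[0,0,0.3],[0,0,0]],[[0,0,0.4],[0,0,0]],[[0,0,0.5],[0,0,0]],[[0,0,0.6],[0,0,0]],[[0,0,0.7],[0,0,0]],[[0,0,0.78],[0,0,0]],[[0,0,0.84],[0,0,0]],[[0,0,0.9],[0,0,0]]]'
python3 -m inch '[[[0,0,0.03],[0,0,0]],[[0,0,0.06],[0,0,0]],[[0,0,0.09],[0,0,0]],[[0,0,0.12],[0,0,0]],[[0,0,0.15],[0,0,0]],[[0,0,0.17],[0,0,0]],[[0,0,0.19],[0,0,0]],[[0,0,0.21],[0,0,0]],[[0,0,0.22],[0,0,0]],[[0,0,0.22],[0,0,0]]]'
```

```text
clock: 20.3
position: [0.5869, 0.3892, 0.1191]
ee_rot: [-0.0, 1.0, 0.0, 0.0]
ft_force: [-0.5, -0.3, -2.2]
grip_width: 0.271
grasp_force: 39.3
clock: 21.3
position: [0.5869, 0.3892, 0.1017]
ee_rot: [-0.0, 1.0, 0.0, 0.0]
ft_force: [0.3, -0.4, -1.3]
grip_width: 0.27
grasp_force: 39.3
```

```bash
python3 -m inch '[[[0,0,0.01],[0,0,0]],[[0,0,0.02],[0,0,0]],[[0,0,0.02],[0,0,0]],[[0,0,0.02],[0,0,0]],[[0,0,0.02],[0,0,0]],[[0,0,0.02],[0,0,0]],[[0,0,0.02],[0,0,0]],[[0,0,0.02],[0,0,0]],[[0,0,0.02],[0,0,0]],[[0,0,0.02],[0,0,0]]]'
python3 -m inch '[[[0,0,0],[0,0,0]],[[0,0,0],[0,0,0]],[[0,0,0],[0,0,0]],[[0,0,0],[0,0,0]],[[0,0,0],[0,0,0]],[[0,0,-0.05],[0,0,0]],[[0,0,-0.1],[0,0,0]],[[0,0,-0.2],[0,0,0]],[[0,0,-0.3],[0,0,0]],[[0,0,-0.4],[0,0,0]]]' 0.5
python3 -m inch '[[[0,0,-0.1],[0,0,0]],[[0,0,-0.2],[0,0,0]],[[0,0,-0.3],[0,0,0]],[[0,0,-0.4],[0,0,0]],[[0,0,-0.5],[0,0,0]],[[0,0,-0.6],[0,0,0]],[[0,0,-0.7],[0,0,0]],[[0,0,-0.8],[0,0,0]],[[0,0,-0.9],[0,0,0]],[[0,0,-1],[0,0,0]]]'
python3 - <<'E'
from m import *
a=snap('top','t2.png');b=snap('side','s2.png')
cv2.imwrite('pics/v2.png',np.hstack([cv2.resize(a[110:310,30:250,::-1],(400,364)),cv2.resize(b[40:240,130:330,::-1],(364,364))]))
for r in probes(a,b):print(np.round(r[0],4),round(r[1],4))
E
python3 need.py .621 -.2665 .27 0
```

```text
clock: 22.3
position: [0.5868, 0.3891, 0.1002]
ee_rot: [-0.0, 1.0, 0.0, 0.0]
ft_force: [0.4, -0.3, -0.2]
grip_width: 0.27
grasp_force: 39.4
clock: 23.3
position: [0.587, 0.3892, 0.1333]
ee_rot: [-0.0, 1.0, 0.0, 0.0]
ft_force: [0.0, 0.3, 0.3]
grip_width: 0.502
grasp_force: 0.0
clock: 24.3
position: [0.5868, 0.3891, 0.2128]
ee_rot: [-0.0, 1.0, 0.0, -0.0]
ft_force: [-0.7, -0.1, -0.1]
grip_width: 0.497
grasp_force: 0.0
[ 0.6211 -0.2664  0.0259] 0.0023
[ 0.4597 -0.1474  0.0258] 0.0009
[ 0.4377 -0.2792  0.0262] 0.0023
[array([-0.418, -8.198, -0.714]), array([0.002, 0.002, 0.001])] t 24.4 p [0.5873 0.3894 0.2137] F [ 0.2 -0.6 -0.1] g 0.503 0.0
```

View pics/v2.png

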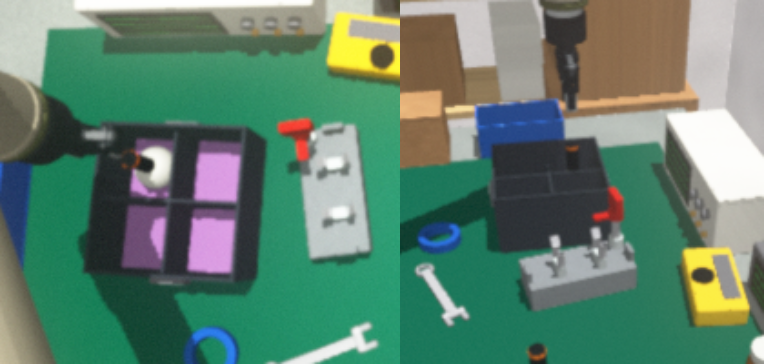

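The first probe stands in its cell, ball at (155,167) in the top crop and stem upright. Next is the probe at (0.460, −0.147).

```bash
python3 -m inch '[[[0.02,-0.1,0],[0,0,0]],[[0.05,-0.2,0],[0,0,0]],[[0.07,-0.3,0],[0,0,0]],[[0.1,-0.4,0],[0,0,0]],[[0.12,-0.5,0],[0,0,0]],[[0.15,-0.6,0],[0,0,0]],[[0.17,-0.7,0],[0,0,0]],[[0.2,-0.8,0],[0,0,0]],[[0.22,-0.9,0],[0,0,0]],[[0.25,-1,0],[0,0,0]]]' 0.65 >/dev/null
python3 -m inch '[[[0.02,-0.1,0],[0,0,0]],[[0.05,-0.2,0],[0,0,0]],[[0.07,-0.3,0],[0,0,0]],[[0.1,-0.4,0],[0,0,0]],[[0.12,-0.5,0],[0,0,0]],[[0.15,-0.6,0],[0,0,0]],[[0.17,-0.7,0],[0,0,0]],[[0.2,-0.8,0],[0,0,0]],[[0.22,-0.9,0],[0,0,0]],[[0.25,-1,0],[0,0,0]]]' >/dev/null
python3 -m inch '[[[0.02,-0.1,0],[0,0,0]],[[0.05,-0.2,0],[0,0,0]],[[0.07,-0.3,0],[0,0,0]],[[0.1,-0.4,0],[0,0,0]],[[0.12,-0.5,0],[0,0,0]],[[0.15,-0.6,0],[0,0,0]],[[0.17,-0.7,0],[0,0,0]],[[0.2,-0.8,0],[0,0,0]],[[0.22,-0.9,0],[0,0,0]],[[0.25,-1,0],[0,0,0]]]' >/dev/null
python3 -m inch '[[[0.02,-0.1,0],[0,0,0]],[[0.05,-0.2,0],[0,0,0]],[[0.07,-0.3,0],[0,0,0]],[[0.1,-0.4,0],[0,0,0]],[[0.12,-0.5,0],[0,0,0]],[[0.15,-0.6,0],[0,0,0]],[[0.17,-0.7,0],[0,0,0]],[[0.2,-0.8,0],[0,0,0]],[[0.22,-0.9,0],[0,0,0]],[[0.25,-1,0],[0,0,0]]]' >/dev/null
python3 -m inch '[[[0.02,-0.1,0],[0,0,0]],[[0.05,-0.2,0],[0,0,0]],[[0.07,-0.3,0],[0,0,0]],[[0.1,-0.4,0],[0,0,0]],[[0.12,-0.5,0],[0,0,0]],[[0.15,-0.6,0],[0,0,0]],[[0.17,-0.7,0],[0,0,0]],[[0.2,-0.8,0],[0,0,0]],[[0.22,-0.9,0],[0,0,0]],[[0.25,-1,0],[0,0,0]]]' >/dev/null
python3 -m inch '[[[0.02,-0.1,0.05],[0,0,0]],[[0.05,-0.2,0.1],[0,0,0]],[[0.07,-0.3,0.15],[0,0,0]],[[0.1,-0.4,0.2],[0,0,0]],[[0.12,-0.5,0.25],[0,0,0]],[[0.15,-0.6,0.3],[0,0,0]],[[0.17,-0.7,0.35],[0,0,0]],[[0.2,-0.8,0.4],[0,0,0]],[[0.22,-0.9,0.45],[0,0,0]],[[0.25,-1,0.5],[0,0,0]]]' >/dev/null
python3 -m inch '[[[0.02,-0.1,0],[0,0,0]],[[0.05,-0.2,0],[0,0,0]],[[0.07,-0.3,0],[0,0,0]],[[0.09,-0.4,0],[0,0,0]],[[0.09,-0.5,0],[0,0,0]],[[0.09,-0.6,0.05],[0,0,0]],[[0.09,-0.7,0.1],[0,0,0]],[[0.09,-0.71,0.2],[0,0,0]],[[0.09,-0.71,0.3],[0,0,0]],[[0.09,-0.71,0.3],[0,0,0]]]' >/dev/null
python3 - <<'E'
from m import *
a=snap('top','t3.png');b=snap('side','s3.png')
for r in probes(a,b):print(np.round(r[0],4),round(r[1],4))
r=mast(a,b);print(np.mean([onz('top',*p,.02) for p in cv2.boxPoints(r)],0).round(4))
E
python3 need.py .4597 -.1474 .081 0
```

```text
[ 0.6209 -0.2665  0.0258] 0.0014
[ 0.4566 -0.4281  0.02  ]
[array([ 0.   , -0.   ,  0.835]), array([ 0.   , -0.001,  0.001])] t 31.5 p [ 0.4598 -0.1474  0.1478] F [-0.9  0.3  0.3] g 0.652 0.0
```

Run:
```python
from m import *
b=cv2.imread('pics/s3.png')[:,:,::-1]
for w in white(b,(180,215,310,325)):print(np.round(w,1),onz('side',w[0],w[1],.0265).round(4))
```

```text
[208.1 256.5  12.6] [ 0.4592 -0.1481  0.0265]
[279.9 283.1  13.4] [ 0.62   -0.267   0.0265]
[205.2 301.8  14.5] [ 0.438  -0.2805  0.0265]
```

```bash
python3 -m inch '[[[0,0,0.12],[0,0,0]],[[0,0,0.24],[0,0,0]],[[0,0,0.36],[0,0,0]],[[0,0,0.48],[0,0,0]],[[0,0,0.6],[0,0,0]],[[0,0,0.7],[0,0,0]],[[0,0,0.8],[0,0,0]],[[0,0,0.83],[0,0,0]],[[0,0,0.83],[0,0,0]],[[0,0,0.83],[0,0,0]]]' >/dev/null
python3 -m inch '[[[0,0,0],[0,0,0]],[[0,0,0],[0,0,0]],[[0,0,0],[0,0,0]],[[0,0,0],[0,0,0]],[[0,0,0],[0,0,0]],[[0,0,0],[0,0,0]],[[0,0,0],[0,0,0]],[[0,0,0],[0,0,0]],[[0,0,0],[0,0,0]],[[0,0,0],[0,0,0]]]' 0 40
python3 -m inch '[[[0,0,-0.05],[0,0,0]],[[0,0,-0.15],[0,0,0]],[[0,0,-0.25],[0,0,0]],[[0,0.1,-0.4],[0,0,0]],[[0,0.2,-0.5],[0,0,0]],[[0,0.3,-0.6],[0,0,0]],[[0,0.4,-0.7],[0,0,0]],[[0,0.5,-0.8],[0,0,0]],[[0,0.6,-0.9],[0,0,0]],[[0,0.7,-1],[0,0,0]]]' >/dev/null
python3 -m inch '[[[0,0.1,-0.1],[0,0,0]],[[0,0.2,-0.2],[0,0,0]],[[0,0.3,-0.3],[0,0,0]],[[0,0.4,-0.4],[0,0,0]],[[0,0.5,-0.5],[0,0,0]],[[0,0.6,-0.6],[0,0,0]],[[0,0.7,-0.7],[0,0,0]],[[0,0.8,-0.8],[0,0,0]],[[0,0.9,-0.9],[0,0,0]],[[0,1,-1],[0,0,0]]]'
python3 -m inch '[[[-0.01,0.1,0],[0,0,0]],[[-0.02,0.2,0],[0,0,0]],[[-0.03,0.3,0],[0,0,0]],[[-0.04,0.4,0],[0,0,0]],[[-0.05,0.5,0],[0,0,0]],[[-0.06,0.6,0],[0,0,0]],[[-0.07,0.7,0],[0,0,0]],[[-0.08,0.8,0],[0,0,0]],[[-0.09,0.9,0],[0,0,0]],[[-0.1,1,0],[0,0,0]]]' >/dev/null
python3 -m inch '[[[-0.01,0.1,0],[0,0,0]],[[-0.02,0.2,0],[0,0,0]],[[-0.03,0.3,0],[0,0,0]],[[-0.04,0.4,0],[0,0,0]],[[-0.05,0.5,0],[0,0,0]],[[-0.06,0.6,0],[0,0,0]],[[-0.07,0.7,0],[0,0,0]],[[-0.08,0.8,0],[0,0,0]],[[-0.09,0.9,0],[0,0,0]],[[-0.1,1,0],[0,0,0]]]' >/dev/null
python3 -m inch '[[[-0.01,0.1,0],[0,0,0]],[[-0.02,0.2,0],[0,0,0]],[[-0.03,0.3,0],[0,0,0]],[[-0.04,0.4,0],[0,0,0]],[[-0.05,0.5,0],[0,0,0]],[[-0.06,0.6,0],[0,0,0]],[[-0.07,0.7,0],[0,0,0]],[[-0.08,0.8,0],[0,0,0]],[[-0.09,0.9,0],[0,0,0]],[[-0.09,1,0],[0,0,0]]]' >/dev/null
python3 -m inch '[[[0,0.1,0],[0,0,0]],[[0,0.2,0],[0,0,0]],[[0,0.3,0],[0,0,0]],[[0,0.4,0],[0,0,0]],[[0,0.5,0],[0,0,0]],[[0,0.6,0],[0,0,0]],[[0,0.7,0],[0,0,0]],[[0,0.8,0],[0,0,0]],[[0,0.9,0],[0,0,0]],[[0,1,0],[0,0,0]]]' >/dev/null
python3 -m inch '[[[0,0.1,0],[0,0,0]],[[0,0.2,0],[0,0,0]],[[0,0.3,0],[0,0,0]],[[0,0.4,0],[0,0,0]],[[0,0.5,0],[0,0,0]],[[0,0.6,0],[0,0,0]],[[0,0.7,0],[0,0,0]],[[0,0.8,0],[0,0,0]],[[0,0.9,0],[0,0,0]],[[0,1,0],[0,0,0]]]' >/dev/null
python3 need.py .4829 .3929 .102 0
```

```text
clock: 33.5
position: [0.4602, -0.1478, 0.0821]
ee_rot: [-0.0, 1.0, 0.0, 0.0]
ft_force: [-0.9, -0.1, 5.4]
grip_width: 0.272
grasp_force: 39.3
clock: 35.5
position: [0.4598, -0.0111, 0.2424]
ee_rot: [-0.0, 1.0, 0.0, 0.0]
ft_force: [0.3, 0.9, -3.0]
grip_width: 0.267
grasp_force: 39.3
[array([-1.000e-03,  4.900e-02,  1.746e+00]), array([0.   , 0.   , 0.001])] t 40.5 p [0.4828 0.389  0.2417] F [-0.   0.6 -1.5] g 0.268 39.4
```

```bash
python3 -m inch '[[[0,0.02,0.05],[0,0,0]],[[0,0.05,0.12],[0,0,0]],[[0,0.05,0.2],[0,0,0]],[[0,0.05,0.3],[0,0,0]],[[0,0.05,0.4],[0,0,0]],[[0,0.05,0.5],[0,0,0]],[[0,0.05,0.6],[0,0,0]],[[0,0.05,0.7],[0,0,0]],[[0,0.05,0.8],[0,0,0]],[[0,0.05,0.9],[0,0,0]]]' >/dev/null
python3 -m inch '[[[0,0,0.1],[0,0,0]],[[0,0,0.2],[0,0,0]],[[0,0,0.3],[0,0,0]],[[0,0,0.4],[0,0,0]],[[0,0,0.48],[0,0,0]],[[0,0,0.54],[0,0,0]],[[0,0,0.6],[0,0,0]],[[0,0,0.64],[0,0,0]],[[0,0,0.67],[0,0,0]],[[0,0,0.7],[0,0,0]]]'
python3 -m inch '[[[0,0,0.02],[0,0,0]],[[0,0,0.04],[0,0,0]],[[0,0,0.06],[0,0,0]],[[0,0,0.08],[0,0,0]],[[0,0,0.1],[0,0,0]],[[0,0,0.12],[0,0,0]],[[0,0,0.14],[0,0,0]],[[0,0,0.16],[0,0,0]],[[0,0,0.17],[0,0,0]],[[0,0,0.17],[0,0,0]]]'
python3 -m inch '[[[0,0,0],[0,0,0]],[[0,0,0],[0,0,0]],[[0,0,0],[0,0,0]],[[0,0,0],[0,0,0]],[[0,0,0],[0,0,0]],[[0,0,-0.05],[0,0,0]],[[0,0,-0.1],[0,0,0]],[[0,0,-0.2],[0,0,0]],[[0,0,-0.3],[0,0,0]],[[0,0,-0.4],[0,0,0]]]' 0.5
python3 -m inch '[[[0,0,-0.1],[0,0,0]],[[0,0,-0.2],[0,0,0]],[[0,0,-0.3],[0,0,0]],[[0,0,-0.4],[0,0,0]],[[0,0,-0.5],[0,0,0]],[[0,0,-0.6],[0,0,0]],[[0,0,-0.7],[0,0,0]],[[0,0,-0.8],[0,0,0]],[[0,0,-0.9],[0,0,0]],[[0,0,-1],[0,0,0]]]' >/dev/null
python3 - <<'E'
from m import *
a=snap('top','t4.png');b=snap('side','s4.png')
cv2.imwrite('pics/v3.png',np.hstack([cv2.resize(a[110:310,30:250,::-1],(400,364)),cv2.resize(b[40:240,130:330,::-1],(364,364))]))
for r in probes(a,b):print(np.round(r[0],4),round(r[1],4))
r=mast(a,b);print(np.mean([onz('top',*p,.02) for p in cv2.boxPoints(r)],0).round(4))
E
python3 need.py .621 -.2665 .081 0;python3 need.py .4377 -.2792 .081 0
```

```text
clock: 42.5
position: [0.4829, 0.3924, 0.1137]
ee_rot: [-0.0, 1.0, 0.0, 0.0]
ft_force: [-0.2, -0.1, -1.4]
grip_width: 0.27
grasp_force: 39.4
clock: 43.5
position: [0.4828, 0.3923, 0.1001]
ee_rot: [-0.0, 1.0, 0.0, 0.0]
ft_force: [-0.6, -0.9, -1.0]
grip_width: 0.273
grasp_force: 39.4
clock: 44.5
position: [0.483, 0.3924, 0.1332]
ee_rot: [-0.0, 1.0, 0.0, 0.0]
ft_force: [-0.7, -0.2, -0.3]
grip_width: 0.502
grasp_force: 0.0
[ 0.6211 -0.2667  0.0261] 0.0019
[ 0.4384 -0.2798  0.0254] 0.001
[ 0.419  -0.4117  0.02  ]
[array([-1.716, -8.242,  1.647]), array([0.002, 0.002, 0.001])] t 45.6 p [0.4833 0.3926 0.2136] F [ 0.5 -0.2  0.1] g 0.499 0.0
[array([ 0.576, -8.4  ,  1.644]), array([0.002, 0.002, 0.001])] t 45.6 p [0.4833 0.3926 0.2136] F [ 0.5 -0.2  0.1] g 0.499 0.0
```

View pics/v3.png

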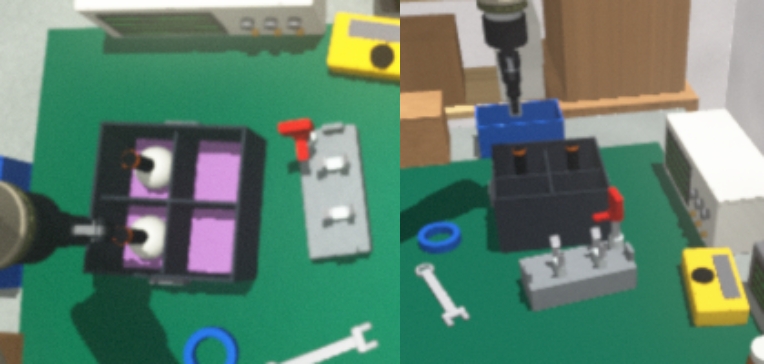

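Both probes stand in their cells. The mast has been knocked to about (0.419, −0.412), so I'll measure it again later. Next is the probe at (0.621, −0.267).

```bash
python3 -m inch '[[[-0.02,-0.1,0],[0,0,0]],[[-0.04,-0.2,0],[0,0,0]],[[-0.06,-0.3,0],[0,0,0]],[[-0.08,-0.4,0],[0,0,0]],[[-0.1,-0.5,0],[0,0,0]],[[-0.12,-0.6,0],[0,0,0]],[[-0.14,-0.7,0],[0,0,0]],[[-0.16,-0.8,0],[0,0,0]],[[-0.18,-0.9,0],[0,0,0]],[[-0.2,-1,0],[0,0,0]]]' 0.65 >/dev/null
python3 -m inch '[[[-0.02,-0.1,0],[0,0,0]],[[-0.04,-0.2,0],[0,0,0]],[[-0.06,-0.3,0],[0,0,0]],[[-0.08,-0.4,0],[0,0,0]],[[-0.1,-0.5,0],[0,0,0]],[[-0.12,-0.6,0],[0,0,0]],[[-0.14,-0.7,0],[0,0,0]],[[-0.16,-0.8,0],[0,0,0]],[[-0.18,-0.9,0],[0,0,0]],[[-0.2,-1,0],[0,0,0]]]' >/dev/null
python3 -m inch '[[[-0.02,-0.1,0],[0,0,0]],[[-0.04,-0.2,0],[0,0,0]],[[-0.06,-0.3,0],[0,0,0]],[[-0.08,-0.4,0],[0,0,0]],[[-0.1,-0.5,0],[0,0,0]],[[-0.12,-0.6,0],[0,0,0]],[[-0.14,-0.7,0],[0,0,0]],[[-0.16,-0.8,0],[0,0,0]],[[-0.18,-0.9,0],[0,0,0]],[[-0.2,-1,0],[0,0,0]]]' >/dev/null
python3 -m inch '[[[-0.02,-0.1,0],[0,0,0]],[[-0.04,-0.2,0],[0,0,0]],[[-0.06,-0.3,0],[0,0,0]],[[-0.08,-0.4,0],[0,0,0]],[[-0.1,-0.5,0],[0,0,0]],[[-0.12,-0.6,0],[0,0,0]],[[-0.14,-0.7,0],[0,0,0]],[[-0.16,-0.8,0],[0,0,0]],[[-0.18,-0.9,0],[0,0,0]],[[-0.2,-1,0],[0,0,0]]]' >/dev/null
python3 -m inch '[[[-0.02,-0.1,0],[0,0,0]],[[-0.04,-0.2,0],[0,0,0]],[[-0.06,-0.3,0],[0,0,0]],[[-0.08,-0.4,0],[0,0,0]],[[-0.1,-0.5,0],[0,0,0]],[[-0.12,-0.6,0],[0,0,0]],[[-0.14,-0.7,0],[0,0,0]],[[-0.16,-0.8,0],[0,0,0]],[[-0.18,-0.9,0],[0,0,0]],[[-0.2,-1,0],[0,0,0]]]' >/dev/null
python3 -m inch '[[[-0.02,-0.1,0],[0,0,0]],[[-0.04,-0.2,0],[0,0,0]],[[-0.06,-0.3,0],[0,0,0]],[[-0.08,-0.4,0],[0,0,0]],[[-0.1,-0.5,0],[0,0,0]],[[-0.12,-0.6,0],[0,0,0]],[[-0.14,-0.7,0],[0,0,0]],[[-0.16,-0.8,0],[0,0,0]],[[-0.18,-0.9,0],[0,0,0]],[[-0.2,-1,0],[0,0,0]]]' >/dev/null
python3 -m inch '[[[-0.02,-0.1,0],[0,0,0]],[[-0.04,-0.2,0],[0,0,0]],[[-0.06,-0.3,0],[0,0,0]],[[-0.08,-0.4,0],[0,0,0]],[[-0.1,-0.5,0],[0,0,0]],[[-0.12,-0.6,0],[0,0,0]],[[-0.14,-0.7,0],[0,0,0]],[[-0.16,-0.8,0],[0,0,0]],[[-0.18,-0.9,0],[0,0,0]],[[-0.2,-1,0],[0,0,0]]]' >/dev/null
python3 -m inch '[[[-0.02,-0.1,0.05],[0,0,0]],[[-0.04,-0.2,0.1],[0,0,0]],[[-0.06,-0.3,0.15],[0,0,0]],[[-0.08,-0.4,0.2],[0,0,0]],[[-0.1,-0.5,0.25],[0,0,0]],[[-0.12,-0.6,0.3],[0,0,0]],[[-0.14,-0.7,0.35],[0,0,0]],[[-0.16,-0.8,0.4],[0,0,0]],[[-0.18,-0.9,0.45],[0,0,0]],[[-0.2,-1,0.5],[0,0,0]]]' >/dev/null
python3 need.py .621 -.2667 .081 0
python3 - <<'E'
from m import *
a=snap('top','t5.png');b=snap('side','s5.png')
for w in white(b,(180,215,310,325)):print(np.round(w,1),onz('side',w[0],w[1],.0265).round(4))
E
```

```text
[array([-0.121, -0.23 ,  1.134]), array([ 0.   , -0.   ,  0.001])] t 53.6 p [ 0.6113 -0.2483  0.1717] F [-0.  -0.3 -0.3] g 0.652 0.0
[279.9 283.1  13.4] [ 0.62   -0.267   0.0265]
[204.8 301.7  14.6] [ 0.4372 -0.28    0.0265]
```

```bash
python3 -m inch '[[[-0.04,-0.08,0],[0,0,0]],[[-0.08,-0.16,0],[0,0,0]],[[-0.12,-0.23,0.1],[0,0,0]],[[-0.12,-0.23,0.2],[0,0,0]],[[-0.12,-0.23,0.3],[0,0,0]],[[-0.12,-0.23,0.4],[0,0,0]],[[-0.12,-0.23,0.5],[0,0,0]],[[-0.12,-0.23,0.6],[0,0,0]],[[-0.12,-0.23,0.7],[0,0,0]],[[-0.12,-0.23,0.8],[0,0,0]]]' >/dev/null
python3 -m inch '[[[0,0,0.1],[0,0,0]],[[0,0,0.2],[0,0,0]],[[0,0,0.3],[0,0,0]],[[0,0,0.33],[0,0,0]],[[0,0,0.33],[0,0,0]],[[0,0,0.33],[0,0,0]],[[0,0,0.33],[0,0,0]],[[0,0,0.33],[0,0,0]],[[0,0,0.33],[0,0,0]],[[0,0,0.33],[0,0,0]]]'
python3 -m inch '[[[0,0,0],[0,0,0]],[[0,0,0],[0,0,0]],[[0,0,0],[0,0,0]],[[0,0,0],[0,0,0]],[[0,0,0],[0,0,0]],[[0,0,0],[0,0,0]],[[0,0,0],[0,0,0]],[[0,0,0],[0,0,0]],[[0,0,0],[0,0,0]],[[0,0,0],[0,0,0]]]' 0 40
python3 -m inch '[[[0,0,-0.05],[0,0,0]],[[0,0,-0.15],[0,0,0]],[[0,0,-0.25],[0,0,0]],[[0,0.1,-0.4],[0,0,0]],[[0,0.2,-0.5],[0,0,0]],[[0,0.3,-0.6],[0,0,0]],[[0,0.4,-0.7],[0,0,0]],[[0,0.5,-0.8],[0,0,0]],[[0,0.6,-0.9],[0,0,0]],[[0,0.7,-1],[0,0,0]]]' >/dev/null
python3 -m inch '[[[0.01,0.1,-0.1],[0,0,0]],[[0.02,0.2,-0.2],[0,0,0]],[[0.03,0.3,-0.3],[0,0,0]],[[0.04,0.4,-0.4],[0,0,0]],[[0.05,0.5,-0.5],[0,0,0]],[[0.06,0.6,-0.6],[0,0,0]],[[0.07,0.7,-0.7],[0,0,0]],[[0.08,0.8,-0.8],[0,0,0]],[[0.09,0.9,-0.9],[0,0,0]],[[0.1,1,-1],[0,0,0]]]'
python3 -m inch '[[[0.01,0.1,-0.1],[0,0,0]],[[0.02,0.2,-0.2],[0,0,0]],[[0.03,0.3,-0.3],[0,0,0]],[[0.04,0.4,-0.34],[0,0,0]],[[0.05,0.5,-0.34],[0,0,0]],[[0.06,0.6,-0.34],[0,0,0]],[[0.07,0.7,-0.34],[0,0,0]],[[0.08,0.8,-0.34],[0,0,0]],[[0.09,0.9,-0.34],[0,0,0]],[[0.1,1,-0.34],[0,0,0]]]' >/dev/null
python3 -m inch '[[[0.01,0.1,0],[0,0,0]],[[0.02,0.2,0],[0,0,0]],[[0.03,0.3,0],[0,0,0]],[[0.04,0.4,0],[0,0,0]],[[0.05,0.5,0],[0,0,0]],[[0.06,0.6,0],[0,0,0]],[[0.07,0.7,0],[0,0,0]],[[0.08,0.8,0],[0,0,0]],[[0.09,0.9,0],[0,0,0]],[[0.1,1,0],[0,0,0]]]' >/dev/null
python3 -m inch '[[[0.01,0.1,0],[0,0,0]],[[0.02,0.2,0],[0,0,0]],[[0.03,0.3,0],[0,0,0]],[[0.04,0.4,0],[0,0,0]],[[0.05,0.5,0],[0,0,0]],[[0.06,0.6,0],[0,0,0]],[[0.07,0.7,0],[0,0,0]],[[0.08,0.8,0],[0,0,0]],[[0.09,0.9,0],[0,0,0]],[[0.1,1,0],[0,0,0]]]' >/dev/null
python3 -m inch '[[[0.01,0.1,0],[0,0,0]],[[0.02,0.2,0],[0,0,0]],[[0.03,0.3,0],[0,0,0]],[[0.04,0.4,0],[0,0,0]],[[0.05,0.5,0],[0,0,0]],[[0.06,0.6,0],[0,0,0]],[[0.07,0.7,0],[0,0,0]],[[0.07,0.8,0],[0,0,0]],[[0.07,0.9,0],[0,0,0]],[[0.07,1,0],[0,0,0]]]' >/dev/null
python3 -m inch '[[[0,0.1,0],[0,0,0]],[[0,0.2,0],[0,0,0]],[[0,0.3,0],[0,0,0]],[[0,0.4,0],[0,0,0]],[[0,0.5,0],[0,0,0]],[[0,0.6,0],[0,0,0]],[[0,0.7,0],[0,0,0]],[[0,0.8,0],[0,0,0]],[[0,0.9,0],[0,0,0]],[[0,1,0],[0,0,0]]]' >/dev/null
python3 need.py .5831 .2851 .1 0
```

```text
clock: 55.7
position: [0.6208, -0.2661, 0.0818]
ee_rot: [-0.0, 1.0, 0.0, 0.0]
ft_force: [-0.3, 0.0, 0.7]
grip_width: 0.651
grasp_force: 0.0
clock: 56.7
position: [0.6208, -0.2662, 0.0818]
ee_rot: [-0.0, 1.0, -0.0, 0.0]
ft_force: [-0.1, -1.1, 2.2]
grip_width: 0.27
grasp_force: 39.3
clock: 58.7
position: [0.6126, -0.1294, 0.2424]
ee_rot: [-0.0, 1.0, 0.0, 0.0]
ft_force: [-0.2, 0.7, -1.3]
grip_width: 0.269
grasp_force: 39.2
[array([-0.003,  0.181,  2.112]), array([0.   , 0.   , 0.001])] t 63.7 p [0.5829 0.2706 0.2689] F [ 0.2  0.3 -1.3] g 0.272 39.2
```

```bash
python3 -m inch '[[[0,0.1,0.03],[0,0,0]],[[0,0.18,0.1],[0,0,0]],[[0,0.18,0.2],[0,0,0]],[[0,0.18,0.3],[0,0,0]],[[0,0.18,0.4],[0,0,0]],[[0,0.18,0.5],[0,0,0]],[[0,0.18,0.6],[0,0,0]],[[0,0.18,0.7],[0,0,0]],[[0,0.18,0.85],[0,0,0]],[[0,0.18,1],[0,0,0]]]' >/dev/null
python3 -m inch '[[[0,0,0.12],[0,0,0]],[[0,0,0.24],[0,0,0]],[[0,0,0.36],[0,0,0]],[[0,0,0.48],[0,0,0]],[[0,0,0.6],[0,0,0]],[[0,0,0.7],[0,0,0]],[[0,0,0.78],[0,0,0]],[[0,0,0.84],[0,0,0]],[[0,0,0.9],[0,0,0]],[[0,0,0.94],[0,0,0]]]'
python3 -m inch '[[[0,0,0.02],[0,0,0]],[[0,0,0.04],[0,0,0]],[[0,0,0.06],[0,0,0]],[[0,0,0.08],[0,0,0]],[[0,0,0.1],[0,0,0]],[[0,0,0.12],[0,0,0]],[[0,0,0.14],[0,0,0]],[[0,0,0.16],[0,0,0]],[[0,0,0.17],[0,0,0]],[[0,0,0.17],[0,0,0]]]'
python3 -m inch '[[[0,0,0],[0,0,0]],[[0,0,0],[0,0,0]],[[0,0,0],[0,0,0]],[[0,0,0],[0,0,0]],[[0,0,0],[0,0,0]],[[0,0,-0.05],[0,0,0]],[[0,0,-0.1],[0,0,0]],[[0,0,-0.2],[0,0,0]],[[0,0,-0.3],[0,0,0]],[[0,0,-0.4],[0,0,0]]]' 0.5
python3 -m inch '[[[0,0,-0.1],[0,0,0]],[[0,0,-0.2],[0,0,0]],[[0,0,-0.3],[0,0,0]],[[0,0,-0.4],[0,0,0]],[[0,0,-0.5],[0,0,0]],[[0,0,-0.6],[0,0,0]],[[0,0,-0.7],[0,0,0]],[[0,0,-0.8],[0,0,0]],[[0,0,-0.9],[0,0,0]],[[0,0,-1],[0,0,0]]]' >/dev/null
python3 - <<'E'
from m import *
a=snap('top','t6.png');b=snap('side','s6.png')
for r in probes(a,b):print(np.round(r[0],4),round(r[1],4))
r=mast(a,b);print(r,np.array([onz('top',*p,.02) for p in cv2.boxPoints(r)]).round(4))
E
python3 need.py .438 -.2795 .081 0
```

```text
clock: 65.7
position: [0.5829, 0.2844, 0.1134]
ee_rot: [-0.0, 1.0, 0.0, 0.0]
ft_force: [0.9, -0.1, -0.4]
grip_width: 0.274
grasp_force: 39.2
clock: 66.7
position: [0.5829, 0.2844, 0.1002]
ee_rot: [-0.0, 1.0, 0.0, 0.0]
ft_force: [-0.1, 0.5, -1.0]
grip_width: 0.267
grasp_force: 39.3
clock: 67.7
position: [0.5831, 0.2844, 0.1332]
ee_rot: [-0.0, 1.0, 0.0, 0.0]
ft_force: [0.1, -0.1, -0.8]
grip_width: 0.501
grasp_force: 0.0
[ 0.4384 -0.2795  0.0252] 0.0008
((407.5, 264.0), (80.0, 9.0), 90.0) [[ 0.5264 -0.4052  0.02  ]
 [ 0.5261 -0.4308  0.02  ]
 [ 0.3114 -0.4177  0.02  ]
 [ 0.3121 -0.3929  0.02  ]]
[array([ 1.824, -7.052,  1.646]), array([0.001, 0.002, 0.001])] t 68.8 p [0.5834 0.2846 0.2136] F [1.3 0.9 0.6] g 0.5 0.0
```

View pics/t6.png

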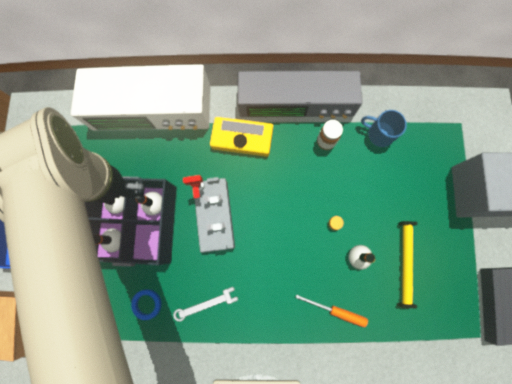

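Three probes stand in their cells. The last is at (360,257) and the mast at (407,264). I'm going for the last probe.

```bash
python3 -m inch '[[[0.03,-0.1,0],[0,0,0]],[[0.05,-0.2,0],[0,0,0]],[[0.08,-0.3,0],[0,0,0]],[[0.1,-0.4,0],[0,0,0]],[[0.13,-0.5,0],[0,0,0]],[[0.16,-0.6,0],[0,0,0]],[[0.18,-0.7,0],[0,0,0]],[[0.21,-0.8,0],[0,0,0]],[[0.24,-0.9,0],[0,0,0]],[[0.26,-1,0],[0,0,0]]]' 0.65 >/dev/null
python3 -m inch '[[[0.03,-0.1,0],[0,0,0]],[[0.05,-0.2,0],[0,0,0]],[[0.08,-0.3,0],[0,0,0]],[[0.1,-0.4,0],[0,0,0]],[[0.13,-0.5,0],[0,0,0]],[[0.16,-0.6,0],[0,0,0]],[[0.18,-0.7,0],[0,0,0]],[[0.21,-0.8,0],[0,0,0]],[[0.24,-0.9,0],[0,0,0]],[[0.26,-1,0],[0,0,0]]]' >/dev/null
python3 -m inch '[[[0.03,-0.1,0],[0,0,0]],[[0.05,-0.2,0],[0,0,0]],[[0.08,-0.3,0],[0,0,0]],[[0.1,-0.4,0],[0,0,0]],[[0.13,-0.5,0],[0,0,0]],[[0.16,-0.6,0],[0,0,0]],[[0.18,-0.7,0],[0,0,0]],[[0.21,-0.8,0],[0,0,0]],[[0.24,-0.9,0],[0,0,0]],[[0.26,-1,0],[0,0,0]]]' >/dev/null
python3 -m inch '[[[0.03,-0.1,0],[0,0,0]],[[0.05,-0.2,0],[0,0,0]],[[0.08,-0.3,0],[0,0,0]],[[0.1,-0.4,0],[0,0,0]],[[0.13,-0.5,0],[0,0,0]],[[0.16,-0.6,0],[0,0,0]],[[0.18,-0.7,0],[0,0,0]],[[0.21,-0.8,0],[0,0,0]],[[0.24,-0.9,0],[0,0,0]],[[0.26,-1,0],[0,0,0]]]' >/dev/null
python3 -m inch '[[[0.03,-0.1,0],[0,0,0]],[[0.05,-0.2,0],[0,0,0]],[[0.08,-0.3,0],[0,0,0]],[[0.1,-0.4,0],[0,0,0]],[[0.13,-0.5,0],[0,0,0]],[[0.16,-0.6,0],[0,0,0]],[[0.18,-0.7,0],[0,0,0]],[[0.21,-0.8,0],[0,0,0]],[[0.24,-0.9,0],[0,0,0]],[[0.26,-1,0],[0,0,0]]]' >/dev/null
python3 -m inch '[[[0.03,-0.1,0],[0,0,0]],[[0.05,-0.2,0],[0,0,0]],[[0.08,-0.3,0],[0,0,0]],[[0.1,-0.4,0],[0,0,0]],[[0.13,-0.5,0],[0,0,0]],[[0.16,-0.6,0],[0,0,0]],[[0.18,-0.7,0],[0,0,0]],[[0.21,-0.8,0],[0,0,0]],[[0.24,-0.9,0],[0,0,0]],[[0.26,-1,0],[0,0,0]]]' >/dev/null
python3 -m inch '[[[0.03,-0.1,0],[0,0,0]],[[0.05,-0.2,0.05],[0,0,0]],[[0.08,-0.3,0.1],[0,0,0]],[[0.1,-0.4,0.15],[0,0,0]],[[0.13,-0.5,0.2],[0,0,0]],[[0.16,-0.6,0.25],[0,0,0]],[[0.18,-0.7,0.3],[0,0,0]],[[0.21,-0.8,0.4],[0,0,0]],[[0.24,-0.9,0.5],[0,0,0]],[[0.26,-1,0.6],[0,0,0]]]' >/dev/null
python3 need.py .4384 -.2795 .081 0
python3 - <<'E'
from m import *
b=snap('side','s7.png')
for w in white(b,(180,215,310,325)):print(np.round(w,1),onz('side',w[0],w[1],.0265).round(4))
E
```

```text
[array([-0.015, -0.039,  1.028]), array([ 0.   , -0.   ,  0.001])] t 75.8 p [ 0.4372 -0.2764  0.1632] F [-0.2 -0.3  0.1] g 0.646 0.0
[195.  244.5   7.8] [ 0.4295 -0.0991  0.0265]
[204.5 301.5  14.6] [ 0.4366 -0.2793  0.0265]
```

```bash
python3 -m inch '[[[-0.01,-0.03,0.1],[0,0,0]],[[-0.01,-0.03,0.2],[0,0,0]],[[-0.01,-0.03,0.32],[0,0,0]],[[-0.01,-0.03,0.44],[0,0,0]],[[-0.01,-0.03,0.56],[0,0,0]],[[-0.01,-0.03,0.68],[0,0,0]],[[-0.01,-0.03,0.8],[0,0,0]],[[-0.01,-0.03,0.9],[0,0,0]],[[-0.01,-0.03,0.98],[0,0,0]],[[-0.01,-0.03,1],[0,0,0]]]' >/dev/null
python3 -m inch '[[[0,0,0],[0,0,0]],[[0,0,0],[0,0,0]],[[0,0,0],[0,0,0]],[[0,0,0],[0,0,0]],[[0,0,0],[0,0,0]],[[0,0,0],[0,0,0]],[[0,0,0],[0,0,0]],[[0,0,0],[0,0,0]],[[0,0,0],[0,0,0]],[[0,0,0],[0,0,0]]]' 0 40
python3 -m inch '[[[0,0,-0.05],[0,0,0]],[[0,0,-0.15],[0,0,0]],[[0,0,-0.25],[0,0,0]],[[0,0.1,-0.4],[0,0,0]],[[0,0.2,-0.5],[0,0,0]],[[0,0.3,-0.6],[0,0,0]],[[0,0.4,-0.7],[0,0,0]],[[0,0.5,-0.8],[0,0,0]],[[0,0.6,-0.9],[0,0,0]],[[0,0.7,-1],[0,0,0]]]' >/dev/null
python3 -m inch '[[[-0.01,0.1,-0.1],[0,0,0]],[[-0.02,0.2,-0.2],[0,0,0]],[[-0.03,0.3,-0.3],[0,0,0]],[[-0.04,0.4,-0.4],[0,0,0]],[[-0.05,0.5,-0.5],[0,0,0]],[[-0.06,0.6,-0.6],[0,0,0]],[[-0.07,0.7,-0.7],[0,0,0]],[[-0.08,0.8,-0.8],[0,0,0]],[[-0.09,0.9,-0.9],[0,0,0]],[[-0.1,1,-1],[0,0,0]]]'
python3 -m inch '[[[-0.01,0.1,0],[0,0,0]],[[-0.02,0.2,0],[0,0,0]],[[-0.03,0.3,0],[0,0,0]],[[-0.04,0.4,0],[0,0,0]],[[-0.05,0.5,0],[0,0,0]],[[-0.06,0.6,0],[0,0,0]],[[-0.07,0.7,0],[0,0,0]],[[-0.08,0.8,0],[0,0,0]],[[-0.09,0.9,0],[0,0,0]],[[-0.1,1,0],[0,0,0]]]' >/dev/null
python3 -m inch '[[[-0.01,0.1,0],[0,0,0]],[[-0.02,0.2,0],[0,0,0]],[[-0.03,0.3,0],[0,0,0]],[[-0.04,0.4,0],[0,0,0]],[[-0.05,0.5,0],[0,0,0]],[[-0.06,0.6,0],[0,0,0]],[[-0.07,0.7,0],[0,0,0]],[[-0.08,0.8,0],[0,0,0]],[[-0.09,0.9,0],[0,0,0]],[[-0.1,1,0],[0,0,0]]]' >/dev/null
python3 -m inch '[[[-0.01,0.1,0],[0,0,0]],[[-0.02,0.2,0],[0,0,0]],[[-0.03,0.3,0],[0,0,0]],[[-0.04,0.4,0],[0,0,0]],[[-0.05,0.5,0],[0,0,0]],[[-0.06,0.6,0],[0,0,0]],[[-0.07,0.7,0],[0,0,0]],[[-0.08,0.8,0],[0,0,0]],[[-0.09,0.9,0],[0,0,0]],[[-0.1,1,0],[0,0,0]]]' >/dev/null
python3 -m inch '[[[-0.01,0.1,0],[0,0,0]],[[-0.02,0.2,0],[0,0,0]],[[-0.03,0.3,0],[0,0,0]],[[-0.04,0.4,0],[0,0,0]],[[-0.05,0.5,0],[0,0,0]],[[-0.06,0.6,0],[0,0,0]],[[-0.07,0.7,0],[0,0,0]],[[-0.08,0.8,0],[0,0,0]],[[-0.09,0.9,0],[0,0,0]],[[-0.1,1,0],[0,0,0]]]' >/dev/null
python3 -m inch '[[[0,0.1,0],[0,0,0]],[[0,0.2,0],[0,0,0]],[[0,0.3,0],[0,0,0]],[[0,0.4,0],[0,0,0]],[[0,0.5,0],[0,0,0]],[[0,0.6,0],[0,0,0]],[[0,0.7,0],[0,0,0]],[[0,0.8,0],[0,0,0]],[[0,0.9,0],[0,0,0]],[[0,1,0],[0,0,0]]]' >/dev/null
python3 need.py .4791 .2889 .1 0
```

```text
clock: 77.85
position: [0.4386, -0.2783, 0.0844]
ee_rot: [-0.0, 1.0, -0.0, 0.0]
ft_force: [-0.3, -0.5, 6.5]
grip_width: 0.274
grasp_force: 39.8
clock: 79.85
position: [0.4463, -0.1415, 0.2447]
ee_rot: [-0.0, 1.0, 0.0, 0.0]
ft_force: [-0.0, 0.6, -1.1]
grip_width: 0.27
grasp_force: 39.4
[array([-0.013,  0.379,  1.801]), array([ 0.   , -0.   ,  0.001])] t 84.85 p [0.4781 0.2585 0.2441] F [-0.3  0.5 -1.2] g 0.268 39.4
```

```bash
python3 -m inch '[[[0,0.1,0],[0,0,0]],[[0,0.2,0],[0,0,0]],[[-0.01,0.3,0.02],[0,0,0]],[[-0.01,0.38,0.1],[0,0,0]],[[-0.01,0.38,0.2],[0,0,0]],[[-0.01,0.38,0.3],[0,0,0]],[[-0.01,0.38,0.4],[0,0,0]],[[-0.01,0.38,0.5],[0,0,0]],[[-0.01,0.38,0.6],[0,0,0]],[[-0.01,0.38,0.7],[0,0,0]]]' >/dev/null
python3 -m inch '[[[0,0,0.1],[0,0,0]],[[0,0,0.2],[0,0,0]],[[0,0,0.32],[0,0,0]],[[0,0,0.44],[0,0,0]],[[0,0,0.56],[0,0,0]],[[0,0,0.66],[0,0,0]],[[0,0,0.74],[0,0,0]],[[0,0,0.8],[0,0,0]],[[0,0,0.86],[0,0,0]],[[0,0,0.9],[0,0,0]]]'
python3 -m inch '[[[0,0,0.02],[0,0,0]],[[0,0,0.04],[0,0,0]],[[0,0,0.06],[0,0,0]],[[0,0,0.08],[0,0,0]],[[0,0,0.1],[0,0,0]],[[0,0,0.12],[0,0,0]],[[0,0,0.14],[0,0,0]],[[0,0,0.16],[0,0,0]],[[0,0,0.18],[0,0,0]],[[0,0,0.18],[0,0,0]]]'
python3 -m inch '[[[0,0,0],[0,0,0]],[[0,0,0],[0,0,0]],[[0,0,0],[0,0,0]],[[0,0,0],[0,0,0]],[[0,0,0],[0,0,0]],[[0,0,-0.05],[0,0,0]],[[0,0,-0.1],[0,0,0]],[[0,0,-0.2],[0,0,0]],[[0,0,-0.3],[0,0,0]],[[0,0,-0.4],[0,0,0]]]' 0.5
python3 -m inch '[[[0,0,-0.1],[0,0,0]],[[0,0,-0.2],[0,0,0]],[[0,0,-0.3],[0,0,0]],[[0,0,-0.4],[0,0,0]],[[0,0,-0.5],[0,0,0]],[[0,0,-0.6],[0,0,0]],[[0,0,-0.7],[0,0,0]],[[0,0,-0.8],[0,0,0]],[[0,0,-0.9],[0,0,0]],[[0,0,-1],[0,0,0]]]' >/dev/null
python3 - <<'E'
from m import *
a=snap('top','t8.png');b=snap('side','s8.png')
for n,im in(('top',a),('side',b)):
    h=cv2.cvtColor(im,cv2.COLOR_RGB2HSV)
    m=(h[...,0]>20)&(h[...,0]<35)&(h[...,1]>150)&(h[...,2]>110)
    m[:,:380 if n=='top' else 0]=0
    if n=='side': m[:320]=0
    q=max(blobs(m,100),key=lambda k:k.sum());p=np.argwhere(q)[:,::-1].astype(np.float32);mu,e=cv2.PCACompute(p,None)
    t=(p-mu)@e[0];A,B=[onz(n,*(mu[0]+e[0]*x),.02) for x in(t.min(),t.max())]
    print(n,A.round(4),B.round(4),((A+B)/2).round(4),np.degrees(np.arctan((B-A)[1]/(B-A)[0])).round(2),np.linalg.norm(A-B).round(4))
E
python3 need.py .4185 -.4118 .2 -3.6
```

```text
clock: 86.85
position: [0.4789, 0.2883, 0.1158]
ee_rot: [-0.0, 1.0, 0.0, 0.0]
ft_force: [-0.2, 0.3, -1.2]
grip_width: 0.27
grasp_force: 39.4
clock: 87.85
position: [0.4789, 0.2883, 0.1016]
ee_rot: [-0.0, 1.0, 0.0, 0.0]
ft_force: [-0.3, -0.3, 0.4]
grip_width: 0.267
grasp_force: 39.6
clock: 88.85
position: [0.479, 0.2884, 0.1348]
ee_rot: [-0.0, 1.0, 0.0, 0.0]
ft_force: [0.7, 0.5, 0.0]
grip_width: 0.497
grasp_force: 0.0
top [ 0.5262 -0.4182  0.02  ] [ 0.3118 -0.4051  0.02  ] [ 0.419  -0.4117  0.02  ] -3.5 0.2149
side [ 0.3083 -0.4044  0.02  ] [ 0.5238 -0.4181  0.02  ] [ 0.416  -0.4112  0.02  ] -3.65 0.2159
[array([ 0.765, -8.754,  0.176]), array([0.002, 0.002, 0.081])] t 89.95 p [0.4794 0.2886 0.2151] F [-0.4  0.4 -0.5] g 0.502 0.0
```

All four probes are released in their cells. Now I'll go for the mast at (0.4175, −0.4115), yaw −3.6°.

```bash
python3 -m inch '[[[0.01,-0.1,0],[0,0,0]],[[0.02,-0.2,0],[0,0,0]],[[0.02,-0.3,0],[0,0,0]],[[0.03,-0.4,0],[0,0,0]],[[0.04,-0.5,0],[0,0,0]],[[0.05,-0.6,0],[0,0,0]],[[0.06,-0.7,0],[0,0,0]],[[0.06,-0.8,0],[0,0,0]],[[0.07,-0.9,0],[0,0,0]],[[0.08,-1,0],[0,0,0]]]' 0.7 >/dev/null
python3 -m inch '[[[0.01,-0.1,0],[0,0,0]],[[0.02,-0.2,0],[0,0,0]],[[0.02,-0.3,0],[0,0,0]],[[0.03,-0.4,0],[0,0,0]],[[0.04,-0.5,0],[0,0,0]],[[0.05,-0.6,0],[0,0,0]],[[0.06,-0.7,0],[0,0,0]],[[0.06,-0.8,0],[0,0,0]],[[0.07,-0.9,0],[0,0,0]],[[0.08,-1,0],[0,0,0]]]' >/dev/null
python3 -m inch '[[[0.01,-0.1,0],[0,0,0]],[[0.02,-0.2,0],[0,0,0]],[[0.02,-0.3,0],[0,0,0]],[[0.03,-0.4,0],[0,0,0]],[[0.04,-0.5,0],[0,0,0]],[[0.05,-0.6,0],[0,0,0]],[[0.06,-0.7,0],[0,0,0]],[[0.06,-0.8,0],[0,0,0]],[[0.07,-0.9,0],[0,0,0]],[[0.08,-1,0],[0,0,0]]]' >/dev/null
python3 -m inch '[[[0.01,-0.1,0],[0,0,0]],[[0.02,-0.2,0],[0,0,0]],[[0.02,-0.3,0],[0,0,0]],[[0.03,-0.4,0],[0,0,0]],[[0.04,-0.5,0],[0,0,0]],[[0.05,-0.6,0],[0,0,0]],[[0.06,-0.7,0],[0,0,0]],[[0.06,-0.8,0],[0,0,0]],[[0.07,-0.9,0],[0,0,0]],[[0.08,-1,0],[0,0,0]]]' >/dev/null
python3 -m inch '[[[0.01,-0.1,0],[0,0,0]],[[0.02,-0.2,0],[0,0,0]],[[0.02,-0.3,0],[0,0,0]],[[0.03,-0.4,0],[0,0,0]],[[0.04,-0.5,0],[0,0,0]],[[0.05,-0.6,0],[0,0,0]],[[0.06,-0.7,0],[0,0,0]],[[0.06,-0.8,0],[0,0,0]],[[0.07,-0.9,0],[0,0,0]],[[0.08,-1,0],[0,0,0]]]' >/dev/null
python3 -m inch '[[[0.01,-0.1,0],[0,0,0]],[[0.02,-0.2,0],[0,0,0]],[[0.02,-0.3,0],[0,0,0]],[[0.03,-0.4,0],[0,0,0]],[[0.04,-0.5,0],[0,0,0]],[[0.05,-0.6,0],[0,0,0]],[[0.06,-0.7,0],[0,0,0]],[[0.06,-0.8,0],[0,0,0]],[[0.07,-0.9,0],[0,0,0]],[[0.08,-1,0],[0,0,0]]]' >/dev/null
python3 -m inch '[[[0.01,-0.1,0],[0,0,0]],[[0.02,-0.2,0],[0,0,0]],[[0.02,-0.3,0],[0,0,0]],[[0.03,-0.4,0],[0,0,0]],[[0.04,-0.5,0],[0,0,0]],[[0.05,-0.6,0],[0,0,0]],[[0.06,-0.7,0],[0,0,0]],[[0.06,-0.8,0],[0,0,0]],[[0.07,-0.9,0],[0,0,0]],[[0.08,-1,0],[0,0,0]]]' >/dev/null
python3 -m inch '[[[0.01,-0.1,0.1],[0,0,0]],[[0.02,-0.2,0.2],[0,0,0]],[[0.02,-0.3,0.3],[0,0,0]],[[0.03,-0.4,0.4],[0,0,0]],[[0.04,-0.5,0.5],[0,0,0]],[[0.05,-0.6,0.6],[0,0,0]],[[0.06,-0.7,0.7],[0,0,0]],[[0.06,-0.8,0.8],[0,0,0]],[[0.07,-0.9,0.9],[0,0,0]],[[0.08,-1,1],[0,0,0]]]' >/dev/null
python3 -m inch '[[[0.03,-0.1,0.1],[0,0,0.02]],[[0.06,-0.2,0.2],[0,0,0.04]],[[0.08,-0.3,0.3],[0,0,0.06]],[[0.1,-0.4,0.4],[0,0,0.08]],[[0.13,-0.5,0.5],[0,0,0.08]],[[0.13,-0.6,0.6],[0,0,0.08]],[[0.13,-0.7,0.7],[0,0,0.08]],[[0.13,-0.75,0.8],[0,0,0.08]],[[0.13,-0.75,0.8],[0,0,0.08]],[[0.13,-0.75,0.8],[0,0,0.08]]]' >/dev/null
python3 need.py .4175 -.4115 .004 -3.6
```

```text
[array([0.001, 0.002, 0.819]), array([ 0.   , -0.   ,  0.001])] t 98.95 p [ 0.4176 -0.4117  0.0695] F [ 0.4 -0.7 -0.4] g 0.699 0.0
```

```bash
python3 -m inch '[[[0,0,0.1],[0,0,0]],[[0,0,0.2],[0,0,0]],[[0,0,0.3],[0,0,0]],[[0,0,0.4],[0,0,0]],[[0,0,0.5],[0,0,0]],[[0,0,0.6],[0,0,0]],[[0,0,0.7],[0,0,0]],[[0,0,0.75],[0,0,0]],[[0,0,0.8],[0,0,0]],[[0,0,0.8],[0,0,0]]]'
python3 -m inch '[[[0,0,0],[0,0,0]],[[0,0,0],[0,0,0]],[[0,0,0],[0,0,0]],[[0,0,0],[0,0,0]],[[0,0,0],[0,0,0]],[[0,0,0],[0,0,0]],[[0,0,0],[0,0,0]],[[0,0,0],[0,0,0]],[[0,0,0],[0,0,0]],[[0,0,0],[0,0,0]]]' 0 80
python3 -m inch '[[[0,0,-0.05],[0,0,0]],[[0,0,-0.15],[0,0,0]],[[0,0,-0.25],[0,0,0]],[[0,0.1,-0.4],[0,0,0]],[[0,0.2,-0.5],[0,0,0]],[[0,0.3,-0.6],[0,0,0]],[[0,0.4,-0.7],[0,0,0]],[[0,0.5,-0.8],[0,0,0]],[[0,0.6,-0.9],[0,0,0]],[[0,0.7,-1],[0,0,0]]]'
python3 -m inch '[[[-0.03,0.1,-0.1],[0,0,0]],[[-0.06,0.2,-0.2],[0,0,0]],[[-0.08,0.3,-0.3],[0,0,0]],[[-0.1,0.4,-0.4],[0,0,0]],[[-0.12,0.5,-0.5],[0,0,0]],[[-0.15,0.6,-0.6],[0,0,0]],[[-0.18,0.7,-0.7],[0,0,0]],[[-0.2,0.8,-0.8],[0,0,0]],[[-0.23,0.9,-0.9],[0,0,0]],[[-0.25,1,-1],[0,0,0]]]' >/dev/null
python3 -m inch '[[[-0.03,0.1,-0.1],[0,0,0]],[[-0.06,0.2,-0.2],[0,0,0]],[[-0.08,0.3,-0.3],[0,0,0]],[[-0.1,0.4,-0.4],[0,0,0]],[[-0.12,0.5,-0.4],[0,0,0]],[[-0.15,0.6,-0.4],[0,0,0]],[[-0.18,0.7,-0.4],[0,0,0]],[[-0.2,0.8,-0.4],[0,0,0]],[[-0.23,0.9,-0.4],[0,0,0]],[[-0.25,1,-0.4],[0,0,0]]]' >/dev/null
python3 -m inch '[[[-0.03,0.1,0],[0,0,0]],[[-0.06,0.2,0],[0,0,0]],[[-0.08,0.3,0],[0,0,0]],[[-0.1,0.4,0],[0,0,0]],[[-0.12,0.5,0],[0,0,0]],[[-0.15,0.6,0],[0,0,0]],[[-0.18,0.7,0],[0,0,0]],[[-0.2,0.8,0],[0,0,0]],[[-0.23,0.9,0],[0,0,0]],[[-0.25,1,0],[0,0,0]]]' >/dev/null
python3 -m inch '[[[-0.03,0.1,0],[0,0,-0.03]],[[-0.06,0.2,0],[0,0,-0.06]],[[-0.08,0.3,0],[0,0,-0.09]],[[-0.1,0.4,0],[0,0,-0.12]],[[-0.12,0.5,0],[0,0,-0.15]],[[-0.15,0.6,0],[0,0,-0.18]],[[-0.18,0.7,0],[0,0,-0.21]],[[-0.2,0.8,0],[0,0,-0.25]],[[-0.23,0.9,0],[0,0,-0.25]],[[-0.25,1,0],[0,0,-0.25]]]' >/dev/null
python3 need.py .554 .102 .2 7.7
python3 - <<'E'
from h import *
a=snap('top','t9.png');b=snap('side','s9.png')
cv2.imwrite('pics/v4.png',np.hstack([cv2.resize(a[130:310,140:320,::-1],(380,380)),cv2.resize(b[90:270,130:310,::-1],(380,380))]))
E
```

```text
clock: 99.95
position: [0.4175, -0.4116, 0.0052]
ee_rot: [0.031, 1.0, 0.0, -0.0]
ft_force: [-0.5, 0.2, 0.1]
grip_width: 0.696
grasp_force: 0.0
clock: 100.95
position: [0.4179, -0.4121, 0.0063]
ee_rot: [0.031, 1.0, -0.0, 0.0]
ft_force: [-1.5, 1.6, 4.8]
grip_width: 0.278
grasp_force: 78.2
clock: 101.95
position: [0.4212, -0.3551, 0.0863]
ee_rot: [0.031, 1.0, 0.0, 0.0]
ft_force: [0.4, -0.3, -0.2]
grip_width: 0.277
grasp_force: 78.5
[array([-0.645,  1.714, -0.029]), array([ 0.   ,  0.   , -0.001])] t 105.95 p [ 0.5211 -0.0408  0.1977] F [ 0.2  0.6 -1.6] g 0.272 78.5
```

View pics/v4.png

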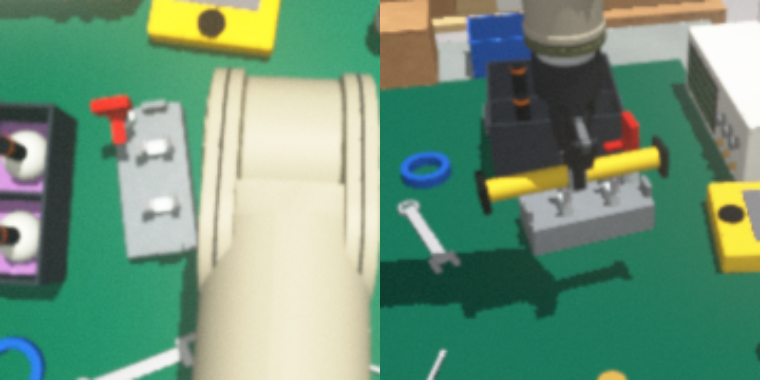

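The mast is held level in the side view, and the top view is blocked by the arm. I'll measure its offset in the hand from the side view.

Run:
```python
from m import *
b=cv2.imread('pics/s9.png')[:,:,::-1];h=cv2.cvtColor(b,cv2.COLOR_RGB2HSV)
m=(h[...,0]>20)&(h[...,0]<35)&(h[...,1]>150)&(h[...,2]>80);m[:,:170]=0;m[:,285:]=0;m[200:]=0
ks=blobs(m,30);print([k.sum() for k in ks])
p=np.argwhere(np.any(ks,0))[:,::-1].astype(np.float32);mu,e=cv2.PCACompute(p,None);t=(p-mu)@e[0]
zs=.1977+.0137
A,B=[onz('side',*(mu[0]+e[0]*x),zs) for x in(t.min(),t.max())]
print(A.round(4),B.round(4),((A+B)/2).round(4),np.degrees(np.arctan((B-A)[1]/(B-A)[0])).round(2),np.linalg.norm(A-B).round(4))
o=manip.get_obs()['position'];th=np.radians(7.7);d=(A+B)/2-o;print('along,perp',d@[np.cos(th),np.sin(th),0],d@[-np.sin(th),np.cos(th),0])
```

```text
[np.int64(326), np.int64(376)]
[ 0.4164 -0.051   0.2114] [ 0.6303 -0.0219  0.2114] [ 0.5233 -0.0364  0.2114] 7.77 0.2159
along,perp 0.002587783853536164 0.0032857990634835013
```

```bash
python3 -m inch '[[[-0.03,0.09,0],[0,0,0]],[[-0.06,0.18,0],[0,0,0]],[[-0.09,0.27,0],[0,0,0]],[[-0.12,0.36,0],[0,0,0]],[[-0.15,0.45,0],[0,0,0]],[[-0.18,0.54,0],[0,0,0]],[[-0.21,0.63,0],[0,0,0]],[[-0.25,0.72,0],[0,0,0]],[[-0.28,0.81,0],[0,0,0]],[[-0.31,0.9,0],[0,0,0]]]' >/dev/null
python3 -m inch '[[[-0.03,0.09,0],[0,0,0]],[[-0.06,0.18,0],[0,0,0]],[[-0.09,0.27,0],[0,0,0]],[[-0.12,0.36,0],[0,0,0]],[[-0.15,0.45,0],[0,0,0]],[[-0.18,0.54,0],[0,0,0]],[[-0.21,0.63,0],[0,0,0]],[[-0.25,0.72,0],[0,0,0]],[[-0.28,0.81,0],[0,0,0]],[[-0.31,0.81,0],[0,0,0]]]' >/dev/null
python3 need.py .5525 .1018 .0893 7.7
python3 - <<'E'
from h import *
a=snap('top','t10.png');b=snap('side','s10.png')
cv2.imwrite('pics/v5.png',np.hstack([cv2.resize(a[130:310,140:320,::-1],(380,380)),cv2.resize(b[90:240,170:320,::-1],(400,380),interpolation=cv2.INTER_CUBIC)]))
E
```

```text
[array([-0.009, -0.006,  1.354]), array([ 0.001, -0.   ,  0.002])] t 108.05 p [0.5518 0.1022 0.1976] F [-0.3 -0.1 -1.4] g 0.279 78.5
```

View pics/v5.png

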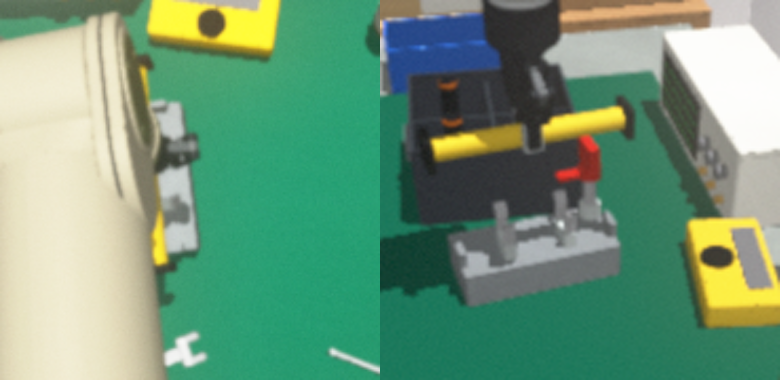

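The mast is level above the cradle and parallel to it. I'm descending.

```bash
python3 -m inch '[[[-0.01,0,0.1],[0,0,0]],[[-0.01,0,0.2],[0,0,0]],[[-0.01,0,0.3],[0,0,0]],[[-0.01,0,0.4],[0,0,0]],[[-0.01,0,0.5],[0,0,0]],[[-0.01,0,0.6],[0,0,0]],[[-0.01,0,0.7],[0,0,0]],[[-0.01,0,0.8],[0,0,0]],[[-0.01,0,0.9],[0,0,0]],[[-0.01,0,1],[0,0,0]]]'
python3 -m inch '[[[0,0,0.04],[0,0,0]],[[0,0,0.08],[0,0,0]],[[0,0,0.12],[0,0,0]],[[0,0,0.16],[0,0,0]],[[0,0,0.2],[0,0,0]],[[0,0,0.24],[0,0,0]],[[0,0,0.28],[0,0,0]],[[0,0,0.32],[0,0,0]],[[0,0,0.34],[0,0,0]],[[0,0,0.34],[0,0,0]]]'
python3 - <<'E'
from h import *
b=snap('side','s11.png')
cv2.imwrite('pics/v6.png',cv2.resize(b[110:230,180:300,::-1],(560,560),interpolation=cv2.INTER_CUBIC))
E
```

```text
clock: 109.15
position: [0.5526, 0.1009, 0.117]
ee_rot: [-0.067, 0.998, 0.0, 0.0]
ft_force: [-1.3, 0.3, -1.6]
grip_width: 0.277
grasp_force: 78.5
clock: 110.15
position: [0.5531, 0.1022, 0.091]
ee_rot: [-0.067, 0.998, 0.001, 0.001]
ft_force: [0.1, 4.5, 3.1]
grip_width: 0.276
grasp_force: 78.9
```

View pics/v6.png

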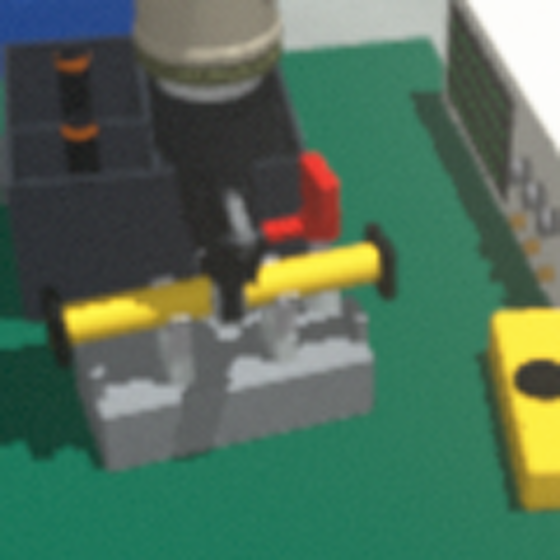

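The mast sits in the clip mouths, and a 4.5 N side force says to shift about 1 mm towards +y. Now I'll press slowly.

```bash
python3 -m inch '[[[0,0.015,0.02],[0,0,0]],[[0,0.015,0.04],[0,0,0]],[[0,0.015,0.06],[0,0,0]],[[0,0.015,0.08],[0,0,0]],[[0,0.015,0.1],[0,0,0]],[[0,0.015,0.11],[0,0,0]],[[0,0.015,0.12],[0,0,0]],[[0,0.015,0.13],[0,0,0]],[[0,0.015,0.14],[0,0,0]],[[0,0.015,0.14],[0,0,0]]]'
python3 -m inch '[[[0,0,0.02],[0,0,0]],[[0,0,0.03],[0,0,0]],[[0,0,0.04],[0,0,0]],[[0,0,0.06],[0,0,0]],[[0,0,0.07],[0,0,0]],[[0,0,0.08],[0,0,0]],[[0,0,0.1],[0,0,0]],[[0,0,0.11],[0,0,0]],[[0,0,0.12],[0,0,0]],[[0,0,0.12],[0,0,0]]]'
```

```text
clock: 111.2
position: [0.5536, 0.1022, 0.0801]
ee_rot: [-0.067, 0.998, 0.0, 0.001]
ft_force: [2.4, 2.5, 5.9]
grip_width: 0.276
grasp_force: 79.1
clock: 112.2
position: [0.5521, 0.102, 0.0711]
ee_rot: [-0.067, 0.998, 0.0, -0.0]
ft_force: [-9.7, 1.5, 18.1]
grip_width: 0.281
grasp_force: 81.1
```

```bash
python3 - <<'E'
from m import *
b=snap('side','s12.png')
cv2.imwrite('pics/v7.png',cv2.resize(b[130:220,190:290,::-1],(660,594),interpolation=cv2.INTER_CUBIC))
h=cv2.cvtColor(b,cv2.COLOR_RGB2HSV)
m=(h[...,0]>18)&(h[...,0]<35)&(h[...,1]>140)&(h[...,2]>70);m[:,:170]=0;m[:,275:]=0;m[220:]=0;m[:140]=0
ks=blobs(m,15);p=np.argwhere(np.any(ks,0))[:,::-1].astype(np.float32);mu,e=cv2.PCACompute(p,None);t=(p-mu)@e[0]
for zs in(.085,.09):
    A,B=[onz('side',*(mu[0]+e[0]*x),zs) for x in(t.min(),t.max())]
    print(A.round(4),B.round(4),((A+B)/2).round(4),np.degrees(np.arctan((B-A)[1]/(B-A)[0])).round(2),np.linalg.norm(A-B).round(4))
E
python3 need.py .554 .102 .0713 7.7
```

```text
[0.4465 0.089  0.085 ] [0.6623 0.1201 0.085 ] [0.5544 0.1045 0.085 ] 8.19 0.218
[0.4465 0.0825 0.09  ] [0.6606 0.1133 0.09  ] [0.5536 0.0979 0.09  ] 8.19 0.2163
[array([-0.023, -0.003, -0.003]), array([ 0.001, -0.001, -0.001])] t 112.25 p [0.5521 0.102  0.0711] F [-9.6 -0.5 17.6] g 0.275 81.1
```

View pics/v7.png

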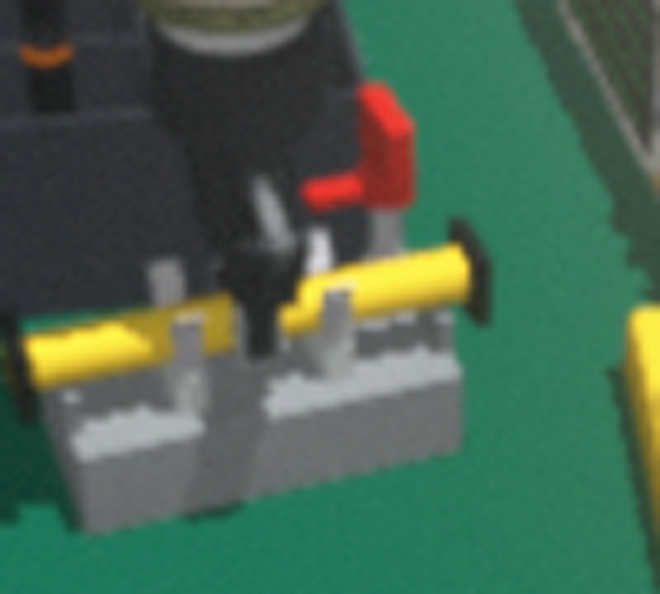

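The near clip arms are over the tube and the mast is almost home, centred within about 2 mm. A −x force suggests an end stop is touching, so I'll ease the mast 2 mm towards −x and finish the press.

```bash
python3 -m inch '[[[0.01,0,0],[0,0,0]],[[0.02,0,0],[0,0,0]],[[0.025,0,0],[0,0,0]],[[0.025,0,0],[0,0,0]],[[0.025,0,0],[0,0,0]],[[0.025,0,0],[0,0,0]],[[0.025,0,0],[0,0,0]],[[0.025,0,0],[0,0,0]],[[0.025,0,0],[0,0,0]],[[0.025,0,0],[0,0,0]]]'
python3 -m inch '[[[0,0,0.01],[0,0,0]],[[0,0,0.02],[0,0,0]],[[0,0,0.02],[0,0,0]],[[0,0,0.02],[0,0,0]],[[0,0,0.02],[0,0,0]],[[0,0,0.02],[0,0,0]],[[0,0,0.02],[0,0,0]],[[0,0,0.02],[0,0,0]],[[0,0,0.02],[0,0,0]],[[0,0,0.02],[0,0,0]]]'
```

```text
clock: 113.25
position: [0.5521, 0.102, 0.0712]
ee_rot: [-0.067, 0.998, 0.0, 0.002]
ft_force: [0.5, 3.4, 7.6]
grip_width: 0.275
grasp_force: 79.9
clock: 114.25
position: [0.5521, 0.1021, 0.071]
ee_rot: [-0.067, 0.998, 0.001, 0.002]
ft_force: [-5.8, -0.1, 24.2]
grip_width: 0.278
grasp_force: 81.8
```

The height doesn't change (0.071) even as the force rises to 24 N, so the mast is on its hard stop, fully home. I'll release it, lift off and check.

```bash
python3 -m inch '[[[-0.01,0,-0.02],[0,0,0]],[[-0.01,0,-0.03],[0,0,0]],[[-0.01,0,-0.03],[0,0,0]],[[-0.01,0,-0.03],[0,0,0]],[[-0.01,0,-0.05],[0,0,0]],[[-0.01,0,-0.1],[0,0,0]],[[-0.01,0,-0.2],[0,0,0]],[[-0.01,0,-0.3],[0,0,0]],[[-0.01,0,-0.4],[0,0,0]],[[-0.01,0,-0.5],[0,0,0]]]' 0.5 40
python3 -m inch '[[[0,0,-0.1],[0,0,0]],[[0,0,-0.2],[0,0,0]],[[0,0,-0.3],[0,0,0]],[[0,0,-0.4],[0,0,0]],[[0,0,-0.5],[0,0,0]],[[0,0,-0.6],[0,0,0]],[[0,0,-0.7],[0,0,0]],[[0,0,-0.8],[0,0,0]],[[0,0,-0.9],[0,0,0]],[[0,0,-1],[0,0,0]]]'
python3 - <<'E'
from m import *
b=snap('side','s13.png');a=snap('top','t13.png')
cv2.imwrite('pics/v8.png',cv2.resize(b[110:220,180:290,::-1],(594,594),interpolation=cv2.INTER_CUBIC))
h=cv2.cvtColor(b,cv2.COLOR_RGB2HSV)
m=(h[...,0]>18)&(h[...,0]<35)&(h[...,1]>140)&(h[...,2]>70);m[:,:170]=0;m[:,275:]=0;m[220:]=0;m[:140]=0
ks=blobs(m,15);p=np.argwhere(np.any(ks,0))[:,::-1].astype(np.float32);mu,e=cv2.PCACompute(p,None);t=(p-mu)@e[0]
A,B=[onz('side',*(mu[0]+e[0]*x),.085) for x in(t.min(),t.max())]
print(((A+B)/2).round(4),np.degrees(np.arctan((B-A)[1]/(B-A)[0])).round(2),np.linalg.norm(A-B).round(4))
print(np.array(manip.get_obs()['joint_pos']).round(2))
E
python3 need.py .628 .152 .19 -81.4
```

```text
clock: 115.25
position: [0.5514, 0.1019, 0.1091]
ee_rot: [-0.067, 0.998, 0.0, 0.0]
ft_force: [-0.3, 0.5, 0.3]
grip_width: 0.508
grasp_force: 0.0
clock: 116.25
position: [0.5512, 0.1018, 0.1888]
ee_rot: [-0.067, 0.998, 0.0, -0.0]
ft_force: [0.0, 0.5, -0.7]
grip_width: 0.5
grasp_force: 0.0
[0.5543 0.1057 0.085 ] 7.61 0.2178
[-0.63  0.22  0.42  1.71 -0.1   1.22  1.52]
[array([-1.027,  0.493, -0.005]), array([2.000e-03, 1.000e-03, 1.979e+00])] t 116.35 p [0.5518 0.102  0.1894] F [ 0.4 -0.7 -1. ] g 0.499 0.0
```

View pics/v8.png

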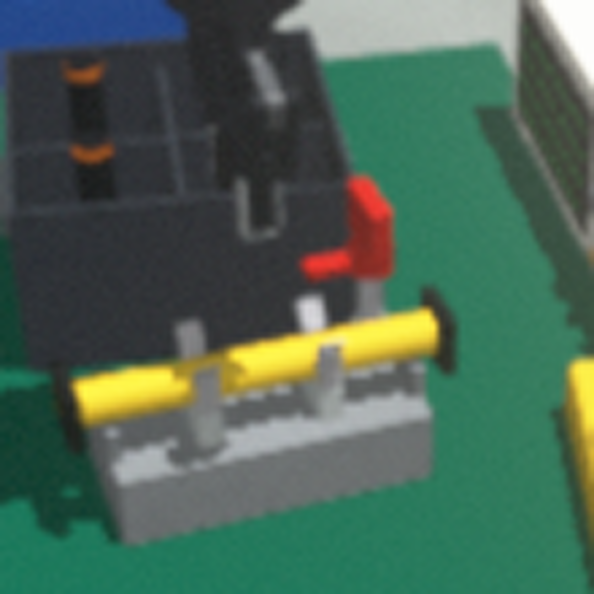

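The mast lies snapped under both clips: the far lip shows at (310,297), the near lip at (328,345), and the tube is between them. Now I'll turn the tool and go over the lock.

```bash
python3 -m inch '[[[-0.1,0.05,0],[0,0,0.1]],[[-0.2,0.1,0],[0,0,0.2]],[[-0.3,0.15,0],[0,0,0.3]],[[-0.4,0.2,0],[0,0,0.4]],[[-0.5,0.25,0],[0,0,0.5]],[[-0.6,0.3,0],[0,0,0.6]],[[-0.7,0.35,0],[0,0,0.7]],[[-0.8,0.4,0],[0,0,0.8]],[[-0.9,0.45,0],[0,0,0.9]],[[-1,0.49,0],[0,0,1]]]' 0.5 >/dev/null
python3 -m inch '[[[0,0,0],[0,0,0.1]],[[0,0,0],[0,0,0.2]],[[0,0,0],[0,0,0.3]],[[0,0,0],[0,0,0.4]],[[0,0,0],[0,0,0.5]],[[0,0,0],[0,0,0.6]],[[0,0,0],[0,0,0.7]],[[0,0,0],[0,0,0.8]],[[0,0,0],[0,0,0.9]],[[0,0,0],[0,0,0.98]]]' >/dev/null
python3 need.py .628 .152 .143 -81.4
```

```text
[array([0.002, 0.038, 0.558]), array([-0.001,  0.   , -0.004])] t 118.35 p [0.6251 0.1514 0.1877] F [ 0.4 -0.6  0.2] g 0.505 0.0
```

```bash
python3 -m inch '[[[0,0.02,0.05],[0,0,0]],[[0,0.04,0.1],[0,0,0]],[[0,0.04,0.18],[0,0,0]],[[0,0.04,0.26],[0,0,0]],[[0,0.04,0.34],[0,0,0]],[[0,0.04,0.42],[0,0,0]],[[0,0.04,0.48],[0,0,0]],[[0,0.04,0.53],[0,0,0]],[[0,0.04,0.56],[0,0,0]],[[0,0.04,0.56],[0,0,0]]]'
python3 -m inch '[[[0,0,0],[0,0,0]],[[0,0,0],[0,0,0]],[[0,0,0],[0,0,0]],[[0,0,0],[0,0,0]],[[0,0,0],[0,0,0]],[[0,0,0],[0,0,0]],[[0,0,0],[0,0,0]],[[0,0,0],[0,0,0]],[[0,0,0],[0,0,0]],[[0,0,0],[0,0,0]]]' 0 40
python3 need.py .628 .152 .131 -81.4
```

```text
clock: 119.35
position: [0.6283, 0.1519, 0.143]
ee_rot: [0.652, 0.758, -0.0, -0.0]
ft_force: [-0.3, 0.4, -0.7]
grip_width: 0.5
grasp_force: 0.0
clock: 120.35
position: [0.6286, 0.1519, 0.1435]
ee_rot: [0.652, 0.758, 0.0, 0.0]
ft_force: [1.7, 0.5, 2.9]
grip_width: 0.146
grasp_force: 45.0
[array([ 0.002, -0.008,  0.156]), array([ 0.001, -0.   , -0.   ])] t 120.35 p [0.6286 0.1519 0.1435] F [1.7 0.5 2.9] g 0.146 45.0
```

```bash
python3 -m inch '[[[0,0,0.02],[0,0,0]],[[0,0,0.04],[0,0,0]],[[0,0,0.06],[0,0,0]],[[0,0,0.08],[0,0,0]],[[0,0,0.1],[0,0,0]],[[0,0,0.12],[0,0,0]],[[0,0,0.14],[0,0,0]],[[0,0,0.16],[0,0,0]],[[0,0,0.175],[0,0,0]],[[0,0,0.175],[0,0,0]]]'
python3 -m inch '[[[0,0,0.005],[0,0,0]],[[0,0,0.01],[0,0,0]],[[0,0,0.01],[0,0,0]],[[0,0,0.01],[0,0,0]],[[0,0,0.01],[0,0,0]],[[0,0,0.01],[0,0,0]],[[0,0,0.01],[0,0,0]],[[0,0,0.01],[0,0,0]],[[0,0,0.01],[0,0,0]],[[0,0,0.01],[0,0,0]]]'
```

```text
clock: 121.35
position: [0.629, 0.1519, 0.1314]
ee_rot: [0.652, 0.758, 0.001, 0.0]
ft_force: [-3.4, -1.0, 19.1]
grip_width: 0.151
grasp_force: 47.2
clock: 122.35
position: [0.6292, 0.152, 0.1314]
ee_rot: [0.652, 0.758, 0.001, 0.0]
ft_force: [-5.0, -0.9, 25.0]
grip_width: 0.149
grasp_force: 48.0
```

The lock moved 12.1 mm and stopped hard, so it is fully home. Now I'll turn it anticlockwise.

```bash
python3 -m inch '[[[0,0,-0.02],[0,0,-0.05]],[[0,0,-0.02],[0,0,-0.15]],[[0,0,-0.02],[0,0,-0.25]],[[0,0,-0.02],[0,0,-0.35]],[[0,0,-0.02],[0,0,-0.45]],[[0,0,-0.02],[0,0,-0.55]],[[0,0,-0.02],[0,0,-0.65]],[[0,0,-0.02],[0,0,-0.75]],[[0,0,-0.02],[0,0,-0.85]],[[0,0,-0.02],[0,0,-0.95]]]'
python3 -m inch '[[[0,0,0],[0,0,-0.1]],[[0,0,0],[0,0,-0.2]],[[0,0,0],[0,0,-0.3]],[[0,0,0],[0,0,-0.4]],[[0,0,0],[0,0,-0.5]],[[0,0,0],[0,0,-0.6]],[[0,0,0],[0,0,-0.7]],[[0,0,0],[0,0,-0.8]],[[0,0,0],[0,0,-0.9]],[[0,0,0],[0,0,-0.95]]]'
python3 need.py .628 .152 .131 7.7
python3 -c "
from workcell import manip
o=manip.get_obs();print(o['torque'],o['joint_pos'])"
```

```text
clock: 123.35
position: [0.6294, 0.1523, 0.1316]
ee_rot: [0.33, 0.944, 0.001, 0.001]
ft_force: [1.8, 0.4, 12.3]
grip_width: 0.15
grasp_force: 46.1
clock: 124.35
position: [0.6295, 0.153, 0.1316]
ee_rot: [-0.037, 0.999, 0.001, 0.002]
ft_force: [3.9, 2.7, 9.6]
grip_width: 0.15
grasp_force: 45.9
[array([ 0.02 , -0.011,  0.008]), array([ 0.002,  0.004, -0.076])] t 124.35 p [0.6295 0.153  0.1316] F [3.9 2.7 9.6] g 0.15 45.9
[ 0.58996469 -0.63986434 -0.06151531] [-0.56864951  0.45816392  0.34554287  1.53783362 -0.16467941  1.17070303
  1.45338989]
```

```bash
python3 -m inch '[[[0,0,0],[0,0,-0.02]],[[0,0,0],[0,0,-0.04]],[[0,0,0],[0,0,-0.06]],[[0,0,0],[0,0,-0.08]],[[0,0,0],[0,0,-0.1]],[[0,0,0],[0,0,-0.12]],[[0,0,0],[0,0,-0.14]],[[0,0,0],[0,0,-0.14]],[[0,0,0],[0,0,-0.14]],[[0,0,0],[0,0,-0.14]]]'
python3 need.py .628 .152 .131 7.7
python3 -c "
from workcell import manip
print(manip.get_obs()['torque'])"
python3 -m inch '[[[0,0,0],[0,0,-0.02]],[[0,0,0],[0,0,-0.04]],[[0,0,0],[0,0,-0.06]],[[0,0,0],[0,0,-0.08]],[[0,0,0],[0,0,-0.08]],[[0,0,0],[0,0,-0.08]],[[0,0,0],[0,0,-0.08]],[[0,0,0],[0,0,-0.08]],[[0,0,0],[0,0,-0.08]],[[0,0,0],[0,0,-0.08]]]'
python3 need.py .628 .152 .131 7.7
python3 -c "
from workcell import manip
print(manip.get_obs()['torque'])"
```

```text
clock: 125.35
position: [0.6295, 0.153, 0.1316]
ee_rot: [-0.09, 0.996, 0.001, 0.002]
ft_force: [3.0, 3.3, 10.1]
grip_width: 0.15
grasp_force: 53.8
[array([ 0.021, -0.009,  0.008]), array([0.003, 0.004, 0.058])] t 125.35 p [0.6295 0.153  0.1316] F [ 3.   3.3 10.1] g 0.15 53.8
[ 0.75448294 -0.62460935 -1.23833896]
clock: 126.35
position: [0.6289, 0.1529, 0.1317]
ee_rot: [-0.121, 0.993, 0.001, 0.001]
ft_force: [-0.3, 2.5, 13.6]
grip_width: 0.151
grasp_force: 76.9
[array([ 0.014, -0.009,  0.009]), array([0.003, 0.003, 0.138])] t 126.35 p [0.6289 0.1529 0.1317] F [-0.3  2.5 13.6] g 0.151 76.9
[ 0.66497469  0.27986268 -1.0930566 ]
```

The moment jumped to −1.2 N m, so the lock is against its stop. I'll release, lift and look.

```bash
python3 -m inch '[[[0,0,-0.01],[0,0,0]],[[0,0,-0.01],[0,0,0]],[[0,0,-0.01],[0,0,0]],[[0,0,-0.01],[0,0,0]],[[0,0,-0.01],[0,0,0]],[[0,0,-0.05],[0,0,0]],[[0,0,-0.1],[0,0,0]],[[0,0,-0.2],[0,0,0]],[[0,0,-0.3],[0,0,0]],[[0,0,-0.4],[0,0,0]]]' 0.5
python3 -m inch '[[[0,0,-0.1],[0,0,0]],[[0,0,-0.2],[0,0,0]],[[0,0,-0.3],[0,0,0]],[[0,0,-0.4],[0,0,0]],[[0,0,-0.5],[0,0,0]],[[0,0,-0.6],[0,0,0]],[[0,0,-0.7],[0,0,0]],[[0,0,-0.8],[0,0,0]],[[0,0,-0.9],[0,0,0]],[[0,0,-1],[0,0,0]]]' >/dev/null
python3 -m inch '[[[0,-0.1,-0.1],[0,0,0]],[[0,-0.2,-0.2],[0,0,0]],[[0,-0.3,-0.3],[0,0,0]],[[0,-0.4,-0.4],[0,0,0]],[[0,-0.5,-0.4],[0,0,0]],[[0,-0.6,-0.4],[0,0,0]],[[0,-0.7,-0.4],[0,0,0]],[[0,-0.8,-0.4],[0,0,0]],[[0,-0.9,-0.4],[0,0,0]],[[0,-1,-0.4],[0,0,0]]]' >/dev/null
python3 -m inch '[[[0,-0.1,0],[0,0,0]],[[0,-0.2,0],[0,0,0]],[[0,-0.3,0],[0,0,0]],[[0,-0.4,0],[0,0,0]],[[0,-0.5,0],[0,0,0]],[[0,-0.6,0],[0,0,0]],[[0,-0.7,0],[0,0,0]],[[0,-0.8,0],[0,0,0]],[[0,-0.9,0],[0,0,0]],[[0,-1,0],[0,0,0]]]' >/dev/null
python3 -m inch '[[[0,-0.1,0],[0,0,0]],[[0,-0.2,0],[0,0,0]],[[0,-0.3,0],[0,0,0]],[[0,-0.4,0],[0,0,0]],[[0,-0.5,0],[0,0,0]],[[0,-0.6,0],[0,0,0]],[[0,-0.7,0],[0,0,0]],[[0,-0.8,0],[0,0,0]],[[0,-0.9,0],[0,0,0]],[[0,-1,0],[0,0,0]]]' >/dev/null
python3 - <<'E'
from h import *
a=snap('top','t14.png');b=snap('side','s14.png')
cv2.imwrite('pics/v9.png',np.hstack([cv2.resize(a[160:280,70:250,::-1],(400,400*120//180+134),interpolation=cv2.INTER_CUBIC),cv2.resize(b[110:220,170:280,::-1],(400,400),interpolation=cv2.INTER_CUBIC)]))
E
```

```text
clock: 127.35
position: [0.6286, 0.1519, 0.1632]
ee_rot: [-0.122, 0.993, 0.0, 0.0]
ft_force: [1.0, 0.5, -0.3]
grip_width: 0.496
grasp_force: 0.0
```

View pics/v9.png

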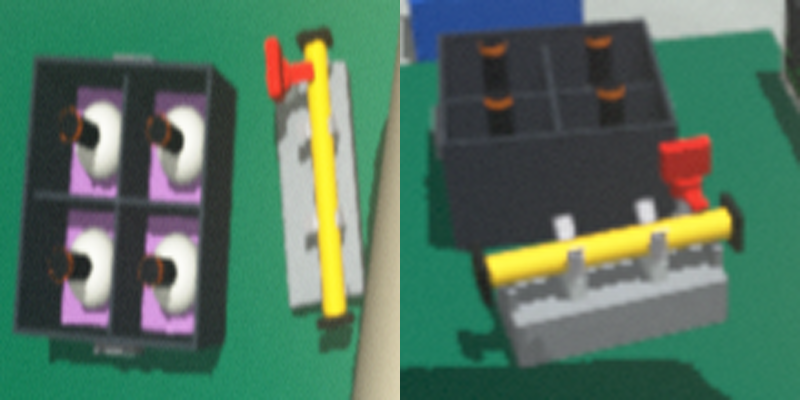

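The crops show all four probes standing in separate cells and the mast under both clips. The lock is turned, with its tongue at about (300,72) in the top crop reaching over the tube. I'll check the lock's angle numerically from the bar's left top edge (z = 0.151).

Run:
```python
from m import *
a=cv2.imread('pics/t14.png')[:,:,::-1];b=cv2.imread('pics/s14.png')[:,:,::-1]
def red(im):
    h=cv2.cvtColor(im,cv2.COLOR_RGB2HSV);m=((h[...,0]<8)|(h[...,0]>172))&(h[...,1]>150)&(h[...,2]>90);return m
m=red(a);m[:,:180]=0;m[:,225:]=0;m[:160]=0;m[215:]=0
ys=np.where(m.any(1))[0];print('rows',[(y,np.where(m[y])[0].min(),np.where(m[y])[0].max()) for y in ys])
L=np.array([onz('top',np.where(m[y])[0].min()-.5,y,.151) for y in ys[2:-2]])
vx,vy,x0,y0=cv2.fitLine(L[:,:2].astype(np.float32),cv2.DIST_L2,0,.01,.01).ravel();print('left edge angle',np.degrees(np.arctan2(vy,vx)))
# check: where do tongue tip and bar corners project for a given lock angle
c=np.array([.6285,.1522])
for th in(90,80,70):
    t=np.radians(7.7+th);ex,ey=np.array([np.cos(t),np.sin(t)]),np.array([-np.sin(t),np.cos(t)])
    f=lambda x,y,z:(np.round(proj('top',[*(c+x*ex+y*ey),z]),1),np.round(proj('side',[*(c+x*ex+y*ey),z]),1))
    print(th,'corners',[f(sx*.007,sy*.022,.151) for sx in(1,-1) for sy in(1,-1)],'tip',f(-.04,0,.12))
n=red(b);n[:,:220]=0;n[:130]=0;n[190:]=0;n[:,290:]=0
ys=np.where(n.any(1))[0];print('side rows',[(y,np.where(n[y])[0].min(),np.where(n[y])[0].max()) for y in ys])
```

```text
rows [(np.int64(171), np.int64(192), np.int64(192)), (np.int64(172), np.int64(190), np.int64(194)), (np.int64(173), np.int64(190), np.int64(194)), (np.int64(174), np.int64(190), np.int64(195)), (np.int64(175), np.int64(190), np.int64(195)), (np.int64(176), np.int64(190), np.int64(196)), (np.int64(177), np.int64(190), np.int64(196)), (np.int64(178), np.int64(190), np.int64(198)), (np.int64(179), np.int64(190), np.int64(209)), (np.int64(180), np.int64(190), np.int64(209)), (np.int64(181), np.int64(190), np.int64(210)), (np.int64(182), np.int64(190), np.int64(210)), (np.int64(183), np.int64(190), np.int64(209)), (np.int64(184), np.int64(190), np.int64(203)), (np.int64(185), np.int64(191), np.int64(200)), (np.int64(186), np.int64(191), np.int64(199)), (np.int64(187), np.int64(191), np.int64(197)), (np.int64(188), np.int64(192), np.int64(197)), (np.int64(189), np.int64(193), np.int64(196))]
left edge angle 5.7445545
90 corners [(array([190.6, 188.5]), array([241.1, 148.4])), (array([188.9, 171. ]), array([254.4, 145.9])), (array([196.3, 187.8]), array([242.5, 150.7])), (array([194.5, 170.
[... 840 characters left out ...]
int64(153), np.int64(242), np.int64(254)), (np.int64(154), np.int64(242), np.int64(254)), (np.int64(155), np.int64(242), np.int64(254)), (np.int64(156), np.int64(242), np.int64(254)), (np.int64(157), np.int64(242), np.int64(253)), (np.int64(158), np.int64(242), np.int64(252)), (np.int64(159), np.int64(243), np.int64(252)), (np.int64(160), np.int64(244), np.int64(252)), (np.int64(161), np.int64(245), np.int64(252)), (np.int64(162), np.int64(245), np.int64(252)), (np.int64(163), np.int64(245), np.int64(252)), (np.int64(164), np.int64(248), np.int64(253)), (np.int64(165), np.int64(249), np.int64(253)), (np.int64(166), np.int64(250), np.int64(254)), (np.int64(167), np.int64(250), np.int64(252))]
```

Run:
```python
from h import *
ims=np.mean([manip.camera('top').astype(float) for _ in range(6)],0)
r=ims[...,0]-ims[...,1]
def edge(y,lo,hi,thr,s):
    row=s[y,lo:hi];i=np.argmax(row>thr);return lo+i-1+(thr-row[i-1])/(row[i]-row[i-1])
pts=np.array([onz('top',edge(y,180,200,70,r),y,.151)[:2] for y in range(174,187)])
k=np.polyfit(pts[:,0],pts[:,1],1);print('bar',np.degrees(np.arctan(k[0])),np.std(pts[:,1]-np.polyval(k,pts[:,0])))
s=ims[...,0]-ims[...,2]  # yellow
e=[]
for y in range(192,245):
    row=s[y,203:235];w=np.clip(row-60,0,None)
    e.append(onz('top',203+(w*np.arange(len(row))).sum()/w.sum(),y,.085)[:2])
e=np.array(e);k=np.polyfit(e[:,0],e[:,1],1);print('mast',np.degrees(np.arctan(k[0])),np.polyval(k,.554))
print(manip.get_obs()['clock'])
```

```text
bar 6.950588082164638 0.00031447085988238043
mast 7.786039264816785 0.10331302832251377
131.75
```

The bar is within about 1° of the mast's axis, so the lock is at its stop. Handing in.

```bash
python3 -c "
from workcell import manip
print(manip.hand_in())"
```

```text
the job is handed in; nothing more can be done
None
```

The job is handed in, but the interface gave no verdict: all four probes stand stem up in their own cells, the mast is pressed home in both clips, and the lock was pressed fully down, then turned to its stop over the mast.

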